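# Load the plate carrier and lock its gate

## Task

Load the plate carrier for transport: lift the grey lid off its empty nest and set it aside on the bench, then stack all the well plates that are on the bench onto its nest, in any order, cut-off corners matched so that every skirt drops fully home on the one below, and put the lid on top in the same way. After that set the orange hub on the gate's shaft, turn it until its keyway drops over the key and it is fully down, and only then turn it to swing the gate fully shut, so that the red bar stands beside the stack. Leave everything released and at rest, and do not disturb the pot with the yellow lid or the timer.

Things in the scene. Friction and masses are not known exactly. Their poses are not given: they have to be found in the camera images.
- plate_blue: blue well plate (3 or 4 of the four are present), 104 x 66 mm, about 100 g, one corner cut off (18 mm chamfer at its own +x +y). Origin: centre of underside; x along the 104 mm side, z up. Sides 20 mm high, to be taken across the 66 mm; on top a raised deck 5.5 mm high, 91 x 53 mm, cut at the same corner. Underneath a recess 7 mm deep, 96 x 58 mm, in a 4 mm skirt, filled at the cut corner
- plate_blue_corner (a point): near the blue plate's cut corner, at underside height, 40 mm along its x and 21 mm along its y from its origin. With cut corners matched the recess drops over a deck (2.5 mm play per side) and the skirt rests on the shoulder: each plate stands 20 mm above the one below; if not, it stays 5.5 mm high or tilted
- plate_green: green well plate (3 or 4 of the four are present), 104 x 66 mm, about 100 g, one corner cut off (18 mm chamfer at its own +x +y). Origin: centre of underside; x along the 104 mm side, z up. Sides 20 mm high, to be taken across the 66 mm; on top a raised deck 5.5 mm high, 91 x 53 mm, cut at the same corner. Underneath a recess 7 mm deep, 96 x 58 mm, in a 4 mm skirt, filled at the cut corner
- plate_green_corner (a point): near the green plate's cut corner, at underside height, 40 mm along its x and 21 mm along its y from its origin. With cut corners matched the recess drops over a deck (2.5 mm play per side) and the skirt rests on the shoulder: each plate stands 20 mm above the one below; if not, it stays 5.5 mm high or tilted
- plate_yellow: yellow well plate (3 or 4 of the four are present), 104 x 66 mm, about 100 g, one corner cut off (18 mm chamfer at its own +x +y). Origin: centre of underside; x along the 104 mm side, z up. Sides 20 mm high, to be taken across the 66 mm; on top a raised deck 5.5 mm high, 91 x 53 mm, cut at the same corner. Underneath a recess 7 mm deep, 96 x 58 mm, in a 4 mm skirt, filled at the cut corner
- plate_yellow_corner (a point): near the yellow plate's cut corner, at underside height, 40 mm along its x and 21 mm along its y from its origin. With cut corners matched the recess drops over a deck (2.5 mm play per side) and the skirt rests on the shoulder: each plate stands 20 mm above the one below; if not, it stays 5.5 mm high or tilted
- plate_white: white well plate (3 or 4 of the four are present), 104 x 66 mm, about 100 g, one corner cut off (18 mm chamfer at its own +x +y). Origin: centre of underside; x along the 104 mm side, z up. Sides 20 mm high, to be taken across the 66 mm; on top a raised deck 5.5 mm high, 91 x 53 mm, cut at the same corner. Underneath a recess 7 mm deep, 96 x 58 mm, in a 4 mm skirt, filled at the cut corner
- plate_white_corner (a point): near the white plate's cut corner, at underside height, 40 mm along its x and 21 mm along its y from its origin. With cut corners matched the recess drops over a deck (2.5 mm play per side) and the skirt rests on the shoulder: each plate stands 20 mm above the one below; if not, it stays 5.5 mm high or tilted
- lid: grey lid, 104 x 66 mm, same outline, chamfered corner (+x +y) and skirt recess (7 mm deep) as the plates; flat top at 12 mm with a black grip rib along x, 64 mm long, 16 mm wide, up to 32 mm above the underside. Origin: centre of underside, z up. About 90 g. It starts seated on the empty nest
- lid_corner (a point): point of the lid at underside height near its chamfered corner, 40 mm along its +x and 21 mm along its +y from its origin
- carrier: fixed plate carrier: grey base 136 x 200 mm and 10 mm thick, with an aluminium nest on it; origin at bench height under the centre of the nest, x along the nest's long side, z up. The gate column stands 118 mm from the origin towards its -y; base reaches from 51 mm on the +y side to 149 mm on the -y side
- nest (a point): centre of the nest's shoulder, 14 mm above the bench: the underside centre of the first plate goes here, with the axes of the carrier. A deck like a plate's (5.5 mm high, chamfered at +x +y) stands on the shoulder, whose edge lies 3 mm outside the plate's outline
- nest_corner (a point): where the corner point of the lowest plate goes: 40 mm along +x and 21 mm along +y from the nest centre
- gate (a joint): angle of the gate about its upright shaft: 0 open (arm along the carrier's +x) to 1.57 rad shut (arm along the carrier's +y, red bar 11 mm beside the stack); grows anticlockwise from above, stays where left (friction 0.06 N m). Arm 40 to 48 mm above the bench; red bar 12 mm thick, 68 mm from the shaft axis, 20 to 95 mm above the bench
- shaft_foot (a point): on the shaft axis, 48 mm above the bench, where the seated hub's underside rests; x along the gate's arm, z up. The shaft stands 35 mm above it, 18 mm thick, tip coned (top 6 mm). A brass key 6 mm wide, reaching 15 mm from the axis along +x, fills the lower 18 mm, so an unaligned hub stays 18 mm up on the key and can be turned there
- hub: orange round hub, 54 mm across, 63 mm high, 120 g, black grip bar on top along its x (50 mm long, 15 mm wide, 43 to 63 mm above the underside). Origin: centre of underside, z up. Bore from below 22 mm across, 37 mm deep, with a keyway 9 mm wide on its +x side, marked by a white line on that end of the bar. Play on the key 0.14 rad either way
- pot_yellow: specimen pot with a yellow lid, 48 x 48 x 62 mm, bystander; origin: centre of underside
- timer: white lab timer lying flat, 67 x 67 x 19 mm, bystander; origin: centre of underside

How it is judged (in metres and radians):
On the way, in this order (a step that is already met when the one before it is completed fails the run):
1. all plates present are stacked on the nest, seated, corners matched ((z of plate_blue in the frame of nest between -0.0025 and 0.0025 m or z of plate_blue in the frame of nest between 0.0175 and 0.0225 m or z of plate_blue in the frame of nest between 0.0375 and 0.0425 m or z of plate_blue in the frame of nest between 0.0575 and 0.0625 m) and horizontal distance between each of plate_blue, plate_green, plate_yellow, plate_white and nest below 0.02 m and horizontal distance between each of plate_blue_corner, plate_green_corner, plate_yellow_corner, plate_white_corner and nest_corner below 0.03 m and angle between each of plate_blue, plate_green, plate_yellow, plate_white's own z axis and vertical below 0.05 rad and (z of plate_green in the frame of nest between -0.0025 and 0.0025 m or z of plate_green in the frame of nest between 0.0175 and 0.0225 m or z of plate_green in the frame of nest between 0.0375 and 0.0425 m or z of plate_green in the frame of nest between 0.0575 and 0.0625 m) and (z of plate_yellow in the frame of nest between -0.0025 and 0.0025 m or z of plate_yellow in the frame of nest between 0.0175 and 0.0225 m or z of plate_yellow in the frame of nest between 0.0375 and 0.0425 m or z of plate_yellow in the frame of nest between 0.0575 and 0.0625 m) and (z of plate_white in the frame of nest between -0.0025 and 0.0025 m or z of plate_white in the frame of nest between 0.0175 and 0.0225 m or z of plate_white in the frame of nest between 0.0375 and 0.0425 m or z of plate_white in the frame of nest between 0.0575 and 0.0625 m)), for 0.2 s.
2. the lid is seated on top of the stack (all of step 1 and (z of lid in the frame of nest between 0.0375 and 0.0425 m or z of lid in the frame of nest between 0.0575 and 0.0625 m or z of lid in the frame of nest between 0.0775 and 0.0825 m) and horizontal distance between lid and nest below 0.02 m and horizontal distance between lid_corner and nest_corner below 0.03 m and angle between lid's own z axis and vertical below 0.05 rad and z of lid in the frame of plate_blue above 0.016 m and z of lid in the frame of plate_green above 0.016 m and z of lid in the frame of plate_yellow above 0.016 m and z of lid in the frame of plate_white above 0.016 m), for 0.2 s.
3. the hub is fully down over the key, the gate still open (under 0.8 rad) (z of hub in the frame of shaft_foot between -0.003 and 0.003 m and horizontal distance between hub and shaft_foot below 0.005 m and angle between hub's own z axis and vertical below 0.08 rad and value of joint gate below 0.8 rad), for 0.2 s.
4. the gate is shut (over 1.4 rad) with the hub still down (z of hub in the frame of shaft_foot between -0.003 and 0.003 m and horizontal distance between hub and shaft_foot below 0.005 m and angle between hub's own z axis and vertical below 0.08 rad and value of joint gate above 1.4 rad), for 0.2 s.
At the end, for the whole second after the job is handed in: All plates present, lid on top, level (0.05 rad) in one stack on the nest, each seated (multiple of 20 mm above the nest, +-2.5 mm), centres within 20 mm, cut corners within 30 mm; hub down on the shaft (3 mm high, 5 mm sideways), gate over 1.4 rad; all at rest (all of step 2 and all of step 4 and linear speed of each of plate_blue, plate_green, plate_yellow, plate_white, lid, hub below 0.02 m/s); the robot touches nothing.
It fails at once if the pot with the yellow lid was shifted by more than 50 mm or tipped (distance of pot_yellow from where it was at the start of the episode above 0.05 m or angle between pot_yellow's own z axis and vertical above 0.6 rad).
It fails at once if the timer was shifted by more than 50 mm (distance of timer from where it was at the start of the episode above 0.05 m).
Of plate_blue, plate_green, plate_yellow, plate_white only 3 to 4 are there at a start; the rules pass over those that are not, and their reading is None.
At some moment in a run one of plate_blue, plate_green, plate_yellow, plate_white, lid, hub may be knocked a few centimetres aside while the robot is not near it.
Once in a run the grip may slacken for a moment while it holds something.
It also fails if it takes over 210 s, if anything falls off the work surface, if the arm or the gripper's body presses on something with over 40 N, if the wrist force passes 120 N, or if a joint passes its speed limit or range.

## Robot

A 6-joint arm with a two-finger parallel gripper is mounted at the origin on a cart in front of the work surface, level with it; the furniture and walls round the work are solid. World frame = base frame: x ahead of the robot, y to its left, z up, the work surface at z = 0. Lengths are in mm, angles in rad, forces in N, time in s.
With the tool pointing down it reaches from about 350 to 975 mm from the base axis. Payload 7.1 kg.
Tool frame: the origin (TCP) lies on the front face of the gripper's body, between the roots of the fingers; the fingertips stand 80 mm ahead of it and the grasp point (between the pads) lies 61 mm ahead of it; z points along the fingers, y is the line along which they close (so a half turn about z gives the same grasp; the last joint's range is limited). The gripper opens to 88 mm and grips with 3 to 60 N. Pads are 20 mm wide; open, the fingers measure 115 mm over their backs; the gripper's body (75 mm by 178 mm) begins 61 mm behind the grasp point.
Start: joints at [1.146, 0.423, 1.63, -0, 1.089, -0.019], TCP at [246.689, 574.239, 302.675] pointing down, gripper open.
Joint ranges: [-3, 3], [-0.9, 2.11], [0.09, 2.58], [-1.31, 4.45], [0.11, 2.69], [-2.54, 2.54]. Speed limits (rad/s): [2.39, 2.39, 3.01, 3.14, 3.14, 3.14].

## Interface

Orientations are given as a rotation vector (axis times angle).
In Python, from workcell import readout, vision, close_job gives the robot as it stands.
- The arm moves only by the tool servo_tool, never from a script. Its argument "plan" is a list that holds one entry, the list of rows, each a list of 7 numbers: the gripper command: -1 is fully open, 1 is shut, values between are in proportion, then the shift along the world's x, y, z in units of 40 mm (1.0 is 40 mm), then the turn, a rotation vector about the world's x, y, z in units of 5 degrees (1.0 is 5 degrees). A call has 1 to 5 rows; each row shifts and turns the commanded pose from where the row before left it; what a row does not reach is not made up. A row lasts 1/12 s, in which the tool goes at most 41.7 mm and 7.16 degrees, less where a joint would pass 70% of its speed; a pose out of reach is approached as far as the arm can. A call is refused whole if a number of a shift passes 1 or a number of a turn 1, either way. A call with a gripper value outside its range is refused whole. The fingers move at their own pace and stop on an object; the grip force is fixed at half the most. Time passes only in rows, so rows that do not move let the fingers close. It gives the time, the measured TCP pose, the force, the opening and the grip force at its end, in the units of the state.
- readout.get_obs(): the state, without advancing time (a new reading comes with each control period).
- vision.get_image(name): name is "side" or "top"; returns the picture (420x560x3 uint8, red, green, blue); there is no depth.
- vision.camera_params(name): a dict with "fx", "fy", "cx", "cy" (pixels), "rvec" (rotation vector, rad) and "tvec" (3), from world to camera coordinates, as OpenCV has them. Camera axes: x right, y down, z forward; pixel columns grow to the right and rows downward; lengths in mm; the calibration is good to about 2 mm. A picture is of the moment at which its call begins. camera_params takes no time and is no camera call.
- close_job(): hands the job in; it is judged then, once.
The state is a dict: "t": time; "qpos": joint angles; "qvel": joint speeds; "joint_torque": joint torques, N m; "ee_pos": TCP position; "orientation": TCP orientation; "ft_force": force on the tool from outside, world axes, zero at the start; "moment": the same for the moment, N m; "width": finger opening in mm; "grasp_force": force on a finger pad.
Only numpy, scipy, OpenCV 4.12 (cv2) and the standard library are available. Lean on these libraries where they do the work, as an engineer would, in place of code of your own. Each camera call takes 0.05 s, during which the arm holds its last target. There are 200 camera calls.

## Working session

There is one attempt and no reset: what is moved stays moved. The work goes in short steps, Python scripts to look and compute and a tool call to move; the robot and the scene stay as the last step left them, time stands still between calls to the robot, and variables do not carry over. Pictures are saved under pics/ and viewed, at most 14 in all, crops included, and the job is handed in when it is done.

Besides the shell and the picture viewer there is one more tool, called after "Request:" as a command line: name --argument value ..., lists and objects as JSON in quotes. servo_tool: Moves the arm, as the interface text tells. Its arguments: {"type":"object","properties":{"plan":{"type":"array"}},"required":["plan"]}

```bash
mkdir -p pics; ls; python3 - <<'E'
from workcell import readout, vision
import cv2
o=readout.get_obs();print(o)
for n in("top","side"):
    print(n,vision.camera_params(n))
    cv2.imwrite(f"pics/{n}0.png",vision.get_image(n)[:,:,::-1])
E
```

```text
pics
{'t': 0.0, 'qpos': array([ 1.14603003e+00,  4.23837400e-01,  1.63066519e+00, -7.90597342e-07,
        1.08858297e+00, -1.90119331e-02]), 'qvel': array([-0.00041068, -0.00025117,  0.001577  , -0.00201225,  0.00039424,
       -0.00104493]), 'joint_torque': array([ 1.03846836e-03, -5.44623005e+01, -2.73668218e+01,  6.43786462e-02,
        2.27232941e-02, -1.13815031e-04]), 'ee_pos': array([246.50539484, 573.87779691, 301.91349739]), 'orientation': array([-6.32927476e-01, -3.07683962e+00,  2.28755319e-03]), 'ft_force': array([-0.92781192, -1.06316698, -0.10258174]), 'moment': array([-0.03169591, -0.02360916,  0.01242933]), 'grasp_force': 0.0, 'width': 88.1995570466772}
top {'fx': 455.8949748300963, 'fy': 455.8949748300963, 'cx': 281.50551615931874, 'cy': 213.04308430816891, 'rvec': array([ 2.16891112, -2.22192065,  0.06838176]), 'tvec': array([  12.38072131,  595.07518065, 1358.1701591 ])}
side {'fx': 398.92100723111014, 'fy': 398.92100723111014, 'cx': 276.0488907895783, 'cy': 216.1641673137892, 'rvec': array([ 2.62996515,  0.29897671, -0.09413226]), 'tvec': array([-579.86310994,  -91.15118072, 1121.00675902])}
```

View pics/top0.png

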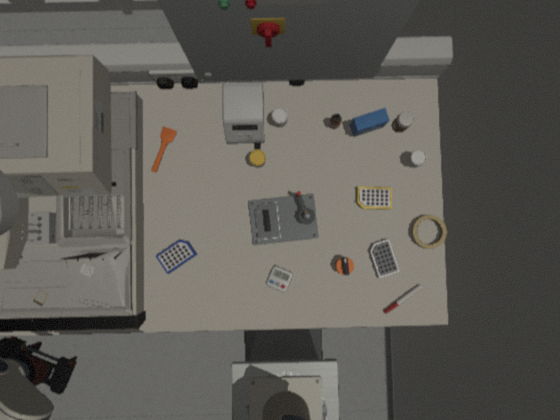

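View pics/side0.png

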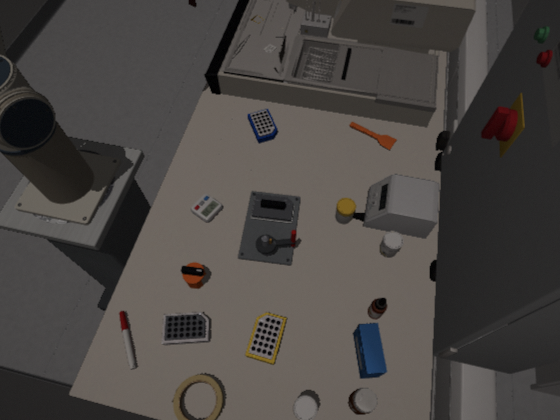

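The top view shows three plates: blue (176,256), yellow (375,197) and white (385,258). The carrier is at (283,219) with the lid on its left part, the hub at (345,266), the pot at (258,158) and the timer at (280,279). Next I'll take enlarged crops.

```bash
cat >h.py <<'E'
import numpy as np,cv2
from workcell import readout,vision
def cam(n):
    p=vision.camera_params(n);R=cv2.Rodrigues(p["rvec"])[0];K=np.array([[p["fx"],0,p["cx"]],[0,p["fy"],p["cy"]],[0,0,1]]);return K,R,p["tvec"]
def ray(n,uv,z):
    K,R,t=cam(n);c=-R.T@t;d=R.T@np.linalg.inv(K)@np.array([uv[0],uv[1],1.]);return c+d*(z-c[2])/d[2]
def proj(n,P):
    K,R,t=cam(n);q=K@(R@np.asarray(P,float)+t);return q[:2]/q[2]
def crop(im,u,v,r,k):
    return cv2.resize(im[v-r:v+r,u-r:u+r],None,fx=k,fy=k,interpolation=cv2.INTER_CUBIC)
E
python3 - <<'E'
from h import *
t=cv2.imread("pics/top0.png");s=cv2.imread("pics/side0.png")
f=lambda im,u,v:cv2.convertScaleAbs(crop(im,u,v,33,4),alpha=1.5)[:264,:264]
a=np.hstack([f(t,*p) for p in((176,256),(375,197),(385,258))])
b=np.hstack([f(t,265,219),f(t,303,212),f(t,345,266)])
cv2.imwrite("pics/m1.png",np.vstack([a,b]))
f=lambda im,u,v:cv2.convertScaleAbs(crop(im,u,v,33,4),alpha=1.5)
a=np.hstack([f(s,*p) for p in((262,124),(267,338),(186,327))])
b=np.hstack([f(s,272,208),f(s,270,243),f(s,193,274)])
cv2.imwrite("pics/m2.png",np.vstack([a,b]))
E
```

```text
(no output)
```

View pics/m1.png

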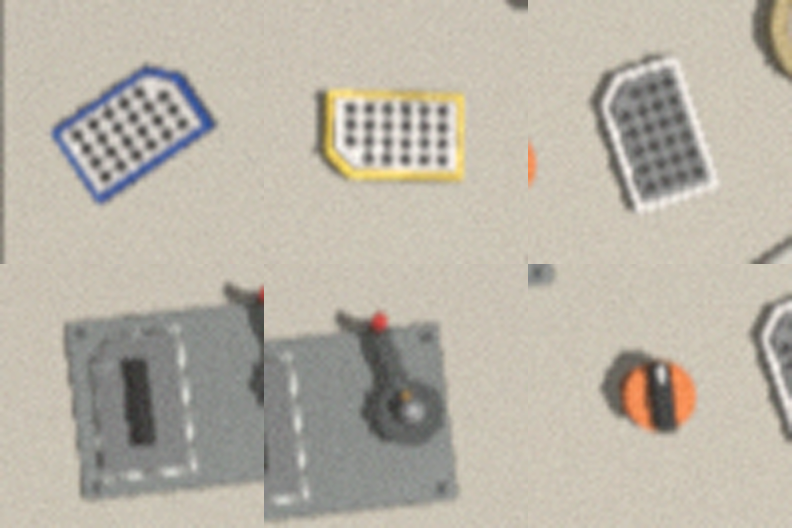

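View pics/m2.png

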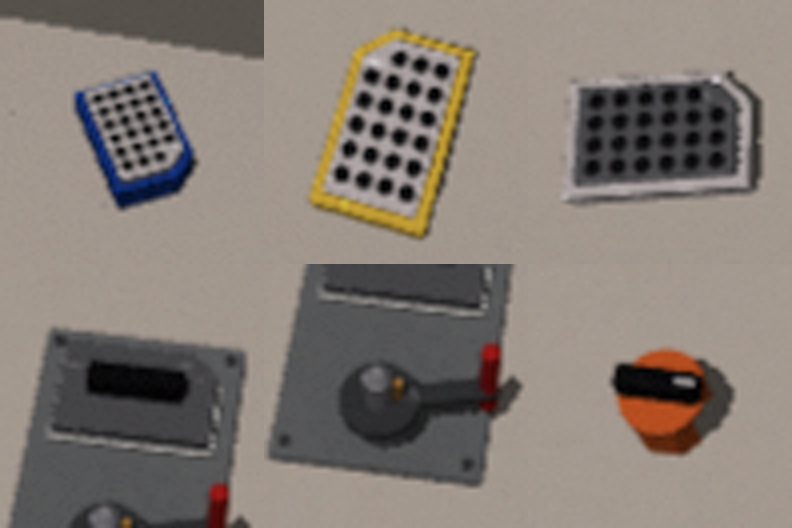

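```bash
cat >>h.py <<'E'
def rect(n,im,mask,z,off=(0,0),k=4):
    """largest blob in upscaled mask -> hull cast on plane z -> minAreaRect"""
    cs=cv2.findContours(mask,cv2.RETR_EXTERNAL,cv2.CHAIN_APPROX_NONE)[0]
    c=max(cs,key=cv2.contourArea);h=cv2.convexHull(c)[:,0].astype(float)
    px=(h+.5)/k-.5+np.array(off)
    w=np.array([ray(n,p,z)[:2] for p in px],np.float32)
    (x,y),(a,b),ang=cv2.minAreaRect(w)
    if a<b:a,b,ang=b,a,ang+90
    ang=(ang+90)%180-90
    return np.round([x,y,a,b,ang],1)
def up(im,u,v,r,k=4):
    c=cv2.GaussianBlur(crop(im,u,v,r,k),(0,0),2);return c,cv2.cvtColor(c,cv2.COLOR_BGR2HSV)
def big(m,ksz=9):
    return cv2.morphologyEx(m,cv2.MORPH_CLOSE,np.ones((ksz,ksz),np.uint8))
def grab(n):
    return np.ascontiguousarray(vision.get_image(n)[:,:,::-1])
E
cat >m.py <<'E'
from h import *
I={"top":cv2.imread("pics/top0.png"),"side":cv2.imread("pics/side0.png")}
P={"top":dict(blue=(176,256),yellow=(375,197),white=(385,258),rib=(265,219),hub=(345,266)),
"side":dict(blue=(262,124),yellow=(267,338),white=(186,327),rib=(272,208),hub=(193,274))}
for n in I:
  for o,(u,v) in P[n].items():
    r={"rib":16,"hub":14}.get(o,28);c,h=up(I[n],u,v,r);off=(u-r,v-r)
    H,S,V=[h[:,:,i].astype(int) for i in range(3)]
    print(n,o,"HSV pct",[np.percentile(q,[5,50,95]).astype(int).tolist() for q in(H,S,V)])
    if o in("rib",): m=V<50; z=46
    elif o=="hub":
        m=V<60;z=63; m2=(S>130)
        print("  disc",rect(n,I[n],big(((m2|m)*255).astype(np.uint8)),43,off))
    elif o=="blue": m=(S>110)&(H>95); z=20
    elif o=="yellow": m=(S>105)&(H<40);z=20
    else: m=(S<22)&(V>165);z=20
    print("  ",rect(n,I[n],big((m*255).astype(np.uint8),5),z,off))
E
python3 m.py
```

```text
top blue HSV pct [[15, 20, 114], [11, 27, 70], [94, 134, 136]]
   [497.7 272.9  47.6   7.1  30.9]
top yellow HSV pct [[15, 20, 23], [12, 28, 101], [104, 136, 150]]
   [ 622.2 -274.8  118.    56.5   62.1]
top white HSV pct [[15, 20, 30], [5, 26, 30], [75, 136, 140]]Traceback (most recent call last):
  File "m.py", line 17, in <module>
    print("  ",rect(n,I[n],big((m*255).astype(np.uint8),5),z,off))
               ~~~~^^^^^^^^^^^^^^^^^^^^^^^^^^^^^^^^^^^^^^^^^^^^^^
  File "h.py", line 14, in rect
    c=max(cs,key=cv2.contourArea);h=cv2.convexHull(c)[:,0].astype(float)
ValueError: max() iterable argument is empty
```

```bash
sed -i 's/elif o=="blue".*/elif o=="blue": m=(S>70)\&(H>95); z=20/;s/elif o=="yellow".*/elif o=="yellow": m=(S>60)\&(H<40);z=20/;s/else: m=.*/else: m=(S<17);z=20/;s/m2=(S>130)/m2=(S>90)/;s/m=V<60;z=63/m=V<45;z=63/' m.py; sed -i 's/print(n,o,"HSV.*/print(n,o,[np.percentile(q,[1,50,99]).astype(int).tolist() for q in(S,V)])/' m.py
sed -i 's/print("  ",rect/cv2.imwrite(f"pics\/k_{n}_{o}.png",(m*255).astype(np.uint8));print("  ",rect/' m.py
python3 m.py; python3 - <<'E'
import cv2,numpy as np
rows=[]
for n in("top","side"):
    rows.append(np.hstack([cv2.resize(cv2.imread(f"pics/k_{n}_{o}.png"),(155,155)) for o in("blue","yellow","white","rib","hub")]))
cv2.imwrite("pics/km.png",np.vstack(rows))
E
```

```text
top blue [[4, 27, 111], [76, 134, 137]]
   [478.1 317.1 103.9  65.9 -57.1]
top yellow [[10, 28, 131], [83, 136, 160]]
   [ 635.6 -281.5  109.6   70.4   87.7]
top white [[3, 26, 32], [66, 136, 150]]
   [ 452.9 -303.3  106.1   69.1   16. ]
top rib [[0, 6, 27], [39, 88, 132]]
   [574.   44.8  60.   15.8   5.2]
top hub [[10, 30, 165], [44, 136, 164]]
  disc [ 433.5 -168.    48.2   27.7    6.3]
   [ 430.6 -178.    27.8    3.6    7.3]
side blue [[9, 31, 221], [35, 107, 108]]
   [483.4 308.9 116.4  69.1 -57.6]
side yellow [[9, 33, 187], [12, 108, 126]]
   [ 639.2 -286.4  109.1   70.3   87.2]
side white [[5, 30, 36], [11, 107, 113]]
   [ 457.2 -308.6  105.3   67.2   16.6]
side rib [[0, 11, 85], [3, 47, 107]]
   [577.2  27.1  92.4  69.    4.8]
side hub [[0, 73, 221], [4, 99, 122]]
  disc [ 441.1 -191.3   66.    60.   -72.1]
   [ 447.2 -196.5   63.1   37.7    9.1]
```

View pics/km.png

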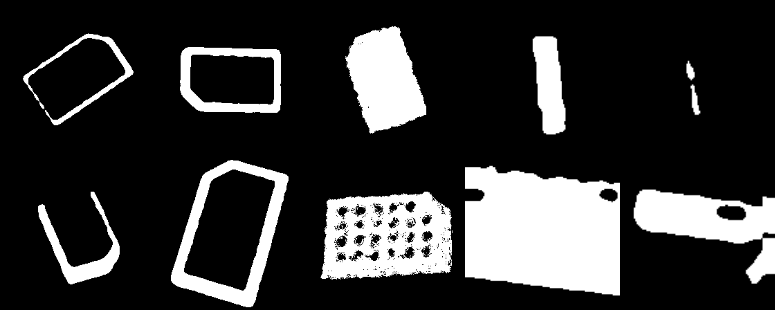

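Top-view plate outlines check against 104x66 mm:
- **Blue:** (478,317), yaw -57°
- **Yellow:** (636,-282), yaw 87.5°
- **White:** (453,-303), yaw 16°
- **Lid rib:** (574,45), yaw 5°

Next I'll measure the base, shaft, hub and bystanders.

```bash
python3 - <<'E'
from h import *
t=cv2.imread("pics/top0.png");s=cv2.imread("pics/side0.png")
def run(n,im,u,v,r,f,z,lab,ks=5):
    c,h=up(im,u,v,r);S,V=h[:,:,1].astype(int),h[:,:,2].astype(int)
    m=big((f(h[:,:,0].astype(int),S,V)*255).astype(np.uint8),ks);print(n,lab,rect(n,im,m,z,(u-r,v-r)));return m
run("top",t,283,219,45,lambda H,S,V:(S<17)&(V<115),10,"base136x200")
run("top",t,345,266,14,lambda H,S,V:(S>75),43,"hubdisc")
run("top",t,345,266,14,lambda H,S,V:(V<75)&(S<75),63,"hubbar")
run("side",s,193,274,20,lambda H,S,V:(V<25),63,"hubbar")
run("side",s,272,208,25,lambda H,S,V:(V<22),46,"rib")
run("top",t,257,158,14,lambda H,S,V:(S>80),62,"pot")
run("top",t,280,279,18,lambda H,S,V:(S<17),19,"timer")
run("side",s,262,124,25,lambda H,S,V:(S<28)&(V>60),25.5,"bluedeck 91x53")
run("top",t,176,256,18,lambda H,S,V:(S<22),25.5,"bluedeck 91x53")
run("side",s,267,338,30,lambda H,S,V:(S<22)&(V>60),25.5,"yeldeck")
run("top",t,375,197,15,lambda H,S,V:(S<20),25.5,"yeldeck")
# shaft tip: view1 crop px top (410,408)-> , side (377,378)
print("tip top",ray("top",(303-33+(410-264)/4,212-33+(408-264)/4),80))
print("tip side",ray("side",(270-33+(377-0)/4,243-33+(378-264)/4),80))
print("bar top",ray("top",(303-33+(380-264)/4,212-33+(322-264)/4),95))
print("bar side",ray("side",(270-33+(491)/4,243-33+(350-264)/4),95))
E
```

```text
top base136x200 [578.3  -5.6 200.2 138.3 -84.7]
top hubdisc [ 433.2 -166.4   50.3   25.3    5.1]
top hubbar [ 440.3 -169.9   58.4   42.5   64.4]
side hubbar [ 440.9 -189.    51.5   16.6    5.4]
side rib [579.5  35.2  65.4  23.8   5.3]
top pot [757.8  66.5  50.1  49.4  39.7]
top timer [400.7  10.1  65.3  63.1 -23.4]
side bluedeck 91x53 [484.5 304.9 130.5  77.3 -57.7]
top bluedeck 91x53 [477.7 317.5  90.3  51.6 -57.2]
side yeldeck [ 639.3 -285.7   87.    49.    87.1]
top yeldeck [ 635.7 -282.4   90.2   45.3   86.7]
tip top [584.26858349 -73.33680489  80.        ]
tip side [740.84818941 -44.72212706  80.        ]
bar top [645.39048369 -52.71141191  95.        ]
bar side [802.30431003 -19.49443656  95.        ]
```

Carrier origin comes to about (574,44), yaw 5.3°, and the shaft to about (584.5,-74). The gate is open at about 0.24 rad. I'll go to the lid first.

Request:
servo_tool --plan '[[[-1,0.512,-0.827,0,0,0,0.357],[-1,0.512,-0.827,0,0,0,0.357],[-1,0.512,-0.827,0,0,0,0.357],[-1,0.512,-0.827,0,0,0,0.357],[-1,0.512,-0.827,0,0,0,0.357]]]'

```text
t: 0.52
ee_pos: [349.4, 407.1, 302.4]
orientation: [-0.388, -3.117, 0.001]
ft_force: [1.2, 0.9, -0.6]
width: 88.0
grasp_force: 0.0
```

Request:
servo_tool --plan '[[[-1,0.512,-0.827,0,0,0,0.357],[-1,0.512,-0.827,0,0,0,0.357],[-1,0.512,-0.827,0,0,0,0.357],[-1,0.512,-0.827,0,0,0,0.357],[-1,0.512,-0.827,0,0,0,0.357]]]'

```text
t: 0.93
ee_pos: [452.0, 241.6, 302.5]
orientation: [-0.145, -3.138, 0.0]
ft_force: [1.1, 0.4, -0.1]
width: 88.0
grasp_force: 0.0
```

Request:
servo_tool --plan '[[[-1,0.512,-0.827,0,0,0,0.357],[-1,0.512,-0.827,0,0,0,0.357],[-1,0.512,-0.827,0,0,0,0.357],[-1,0.512,-0.827,0,0,0,0.357],[-1,0.512,-0.827,0,0,0,0.357]]]'

```text
t: 1.35
ee_pos: [554.4, 76.1, 302.5]
orientation: [0.099, -3.14, -0.0]
ft_force: [0.7, 1.2, 0.1]
width: 88.1
grasp_force: 0.0
```

Request:
servo_tool --plan '[[[-1,0.512,-0.827,0,0,0,0.357],[-1,0,0,-0.8,0,0,0],[-1,0,0,-0.8,0,0,0],[-1,0,0,-0.8,0,0,0],[-1,0,0,0,0,0,0]]]'

```text
t: 1.77
ee_pos: [570.9, 44.3, 200.9]
orientation: [0.144, -3.128, 0.0]
ft_force: [-2.1, -0.9, 0.1]
width: 88.1
grasp_force: 0.0
```

Request:
servo_tool --plan '[[[-1,0.07,0,-0.8,0,0,0],[-1,0,0,-0.8,0,0,0],[-1,0,0,-0.72,0,0,0],[-1,0,0,0,0,0,0],[1,0,0,0,0,0,0]]]'

```text
t: 2.18
ee_pos: [576.8, 45.1, 114.0]
orientation: [0.146, -3.136, 0.0]
ft_force: [0.6, -0.4, 1.0]
width: 84.3
grasp_force: 0.0
```

Request:
servo_tool --plan '[[[1,0,0,0,0,0,0],[1,0,0,0,0,0,0],[1,0,0,0,0,0,0],[1,0,0,0,0,0,0],[1,0,0,0,0,0,0]]]'

```text
t: 2.6
ee_pos: [577.7, 45.0, 115.0]
orientation: [-0.145, 3.136, 0.0]
ft_force: [0.4, -0.2, 0.6]
width: 51.2
grasp_force: 0.0
```

Request:
servo_tool --plan '[[[1,0,0,0,0,0,0],[1,0,0,0,0,0,0],[1,0,0,0,0,0,0],[1,0,0,0,0,0,0],[1,0,0,0,0,0,0]]]'

```text
t: 3.02
ee_pos: [577.1, 44.9, 113.8]
orientation: [0.146, -3.138, 0.0]
ft_force: [-0.4, -0.7, 0.9]
width: 18.0
grasp_force: 0.3
```

Request:
servo_tool --plan '[[[0.4,0,0,-0.13,0,0,0],[0.6,0,0,0,0,0,0],[1,0,0,0,0,0,0],[1,0,0,0,0,0,0],[1,0,0,0,0,0,0]]]'

```text
t: 3.43
ee_pos: [577.0, 44.9, 108.5]
orientation: [0.145, -3.138, 0.0]
ft_force: [0.0, 0.7, -1.4]
width: 15.6
grasp_force: 30.0
```

Request:
servo_tool --plan '[[[1,0,0,0,0,0,0],[1,0,0,0,0,0,0],[1,0,0,0,0,0,0],[1,0,0,0,0,0,0],[1,0,0,0,0,0,0]]]'

```text
t: 3.85
ee_pos: [577.2, 45.0, 108.7]
orientation: [-0.145, 3.138, 0.0]
ft_force: [-0.9, -0.8, -1.0]
width: 15.9
grasp_force: 30.0
```

Request:
servo_tool --plan '[[[1,0,0,0.2,0,0,0],[1,0,0,0.4,0,0,0],[1,0,0,0.5,0,0,0],[1,0,0,0.4,0,0,0],[1,0,0,0,0,0,0]]]'

```text
t: 4.27
ee_pos: [579.0, 45.1, 172.2]
orientation: [-0.145, 3.132, 0.0]
ft_force: [1.4, 0.2, -1.2]
width: 16.1
grasp_force: 30.0
```

Request:
servo_tool --plan '[[[1,0.05,0.6,0,0,0,0],[1,0.1,0.8,0,0,0,0],[1,0.1,0.8,0,0,0,0],[1,0.05,0.7,0,0,0,0],[1,0,0.2,-0.4,0,0,0]]]'

```text
t: 4.68
ee_pos: [591.2, 172.9, 154.8]
orientation: [-0.148, 3.132, 0.003]
ft_force: [1.6, 0.4, -0.9]
width: 16.0
grasp_force: 30.0
```

Request:
servo_tool --plan '[[[1,0,0,-0.6,0,0,0],[1,0,0,-0.4,0,0,0],[1,0,0,-0.25,0,0,0],[1,0,0,-0.1,0,0,0],[1,0,0,0,0,0,0]]]'

```text
t: 5.1
ee_pos: [588.6, 168.7, 97.6]
orientation: [0.145, -3.136, 0.001]
ft_force: [-0.0, 0.7, -1.8]
width: 15.2
grasp_force: 30.0
```

Request:
servo_tool --plan '[[[1,0,0,-0.07,0,0,0],[1,0,0,0,0,0,0],[-1,0,0,0,0,0,0],[-1,0,0,0,0,0,0],[-1,0,0,0,0,0,0]]]'

```text
t: 5.52
ee_pos: [589.6, 169.0, 96.6]
orientation: [-0.145, 3.137, 0.0]
ft_force: [0.1, 0.1, -0.1]
width: 32.4
grasp_force: 0.0
```

Request:
servo_tool --plan '[[[-1,0,0,0.5,0,0,0],[-1,0,0,0.8,0,0,0],[-1,-0.2,0.3,0.7,0,0,-0.96],[-1,-0.25,0.34,0,0,0,-0.96],[-1,-0.25,0.34,0,0,0,-0.96]]]'

```text
t: 5.93
ee_pos: [562.3, 208.7, 178.6]
orientation: [0.257, 3.126, 0.003]
ft_force: [-0.3, -0.5, -0.4]
width: 65.8
grasp_force: 0.0
```

Request:
servo_tool --plan '[[[-1,-0.25,0.34,0,0,0,-0.96],[-1,-0.25,0.34,0,0,0,-0.96],[-1,-0.25,0.34,0,0,0,-0.96],[-1,-0.25,0.34,0,0,0,-0.96],[-1,-0.25,0.34,0,0,0,-0.96]]]'

```text
t: 6.35
ee_pos: [510.8, 276.8, 176.4]
orientation: [0.901, 3.009, 0.001]
ft_force: [0.2, -0.6, 0.2]
width: 87.8
grasp_force: 0.0
```

Request:
servo_tool --plan '[[[-1,-0.25,0.34,0,0,0,-0.96],[-1,-0.25,0.34,0,0,0,-0.96],[-1,-0.25,0.34,0,0,0,-0.96],[-1,-0.1,0.01,0,0,0,-0.96],[-1,0,0,0,0,0,-0.96]]]'

```text
t: 6.77
ee_pos: [476.2, 318.2, 176.3]
orientation: [1.505, 2.758, 0.0]
ft_force: [0.4, 0.6, -1.0]
width: 88.1
grasp_force: 0.0
```

Request:
servo_tool --plan '[[[-1,0.04,-0.02,-0.8,0,0,0],[-1,0,0,-0.8,0,0,0],[-1,0,0,-0.45,0,0,0],[-1,0,0,-0.2,0,0,0],[-1,0,0,0,0,0,0]]]'

```text
t: 7.18
ee_pos: [478.0, 316.1, 84.4]
orientation: [-1.501, -2.758, 0.004]
ft_force: [-1.3, -0.3, -0.0]
width: 87.8
grasp_force: 0.0
```

Request:
servo_tool --plan '[[[1,0,0,0,0,0,0],[1,0,0,0,0,0,0],[1,0,0,0,0,0,0],[1,0,0,0,0,0,0],[1,0,0,0,0,0,0]]]'

```text
t: 7.6
ee_pos: [479.4, 317.0, 87.2]
orientation: [1.501, 2.759, 0.003]
ft_force: [-1.1, -0.0, 6.7]
width: 65.3
grasp_force: 30.0
```

Request:
servo_tool --plan '[[[1,0,0,0,0,0,0],[1,0,0,0.3,0,0,0],[1,0,0,0.5,0,0,0],[1,0,0,0.3,0,0,0],[1,0,0,0,0,0,0]]]'

```text
t: 8.02
ee_pos: [480.1, 317.4, 132.9]
orientation: [1.5, 2.758, 0.007]
ft_force: [0.8, -0.2, -1.8]
width: 65.2
grasp_force: 30.0
```

Request:
servo_tool --plan '[[[1,0,0,0.5,0,0,0.4],[1,0.1,-0.3,0.3,0,0,0.96],[1,0.18,-0.53,0,0,0,0.96],[1,0.18,-0.53,0,0,0,0.96],[1,0.18,-0.53,0,0,0,0.96]]]'

```text
t: 8.43
ee_pos: [504.4, 240.3, 162.0]
orientation: [0.96, 2.991, 0.0]
ft_force: [-0.9, -0.0, -1.2]
width: 66.0
grasp_force: 30.0
```

Request:
servo_tool --plan '[[[1,0.18,-0.53,0,0,0,0.96],[1,0.18,-0.53,0,0,0,0.96],[1,0.18,-0.53,0,0,0,0.96],[1,0.18,-0.53,0,0,0,0.96],[1,0.18,-0.53,0,0,0,0.96]]]'

```text
t: 8.85
ee_pos: [540.4, 133.8, 161.6]
orientation: [-0.319, -3.125, 0.0]
ft_force: [0.4, 1.0, -1.5]
width: 65.8
grasp_force: 30.0
```

Request:
servo_tool --plan '[[[1,0.18,-0.53,0,0,0,0.96],[1,0.18,-0.53,0,0,0,0.96],[1,0.18,-0.53,0,0,0,0.96],[1,0.18,-0.53,0,0,0,0.96],[1,0.1,-0.21,0,0,0,0.12]]]'

```text
t: 9.27
ee_pos: [573.6, 39.5, 161.6]
orientation: [-0.221, 3.134, -0.001]
ft_force: [0.2, 0.6, -1.5]
width: 65.8
grasp_force: 30.0
```

Request:
servo_tool --plan '[[[1,0,0,0,0,0,0],[1,0,0,0,0,0,0],[1,0,0,0,0,0,0]]]'

```text
t: 9.52
ee_pos: [572.7, 42.3, 161.6]
orientation: [0.216, -3.133, -0.0]
ft_force: [-0.4, -0.2, -1.7]
width: 65.7
grasp_force: 30.0
```

Request:
servo_tool --plan '[[[1,0.06,0.06,-0.3,0,0,-0.52],[1,0,0,-0.5,0,0,0],[1,0,0,-0.3,0,0,0],[1,0,0,0,0,0,0],[1,0,0,0,0,0,0]]]'

```text
t: 9.93
ee_pos: [574.8, 44.7, 117.2]
orientation: [0.147, -3.136, 0.0]
ft_force: [-0.4, -0.4, -1.4]
width: 65.6
grasp_force: 30.0
```

```bash
python3 - <<'E'
from h import *
t=grab("top");s=grab("side");cv2.imwrite("pics/t2.png",t);cv2.imwrite("pics/s2.png",s)
f=lambda im,u,v:cv2.convertScaleAbs(crop(im,u,v,36,5),alpha=1.7)
o=readout.get_obs();print(o["ee_pos"],o["orientation"])
cv2.imwrite("pics/m3.png",np.hstack([f(t,270,218),f(s,272,215)]))
print(proj("top",[574,44.5,30]),proj("side",[574,44.5,30]))
E
```

```text
[575.76516032  44.52626796 118.3786505 ] [-1.46328934e-01  3.13771817e+00  1.63589190e-05]
[266.12482149 220.25822356] [271.76324283 203.87026785]
```

View pics/m3.png

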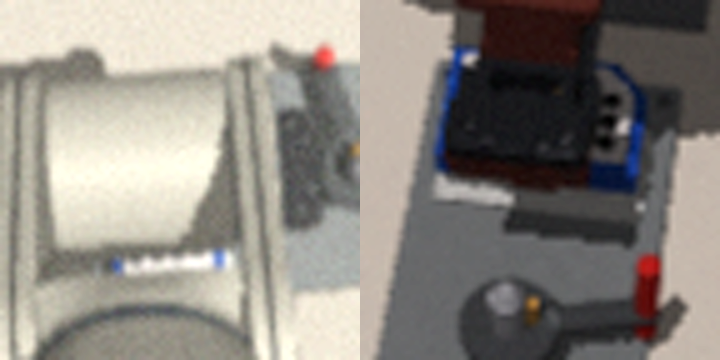

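The side view shows the held blue plate hovering over the nest, cut corner at upper right matching; the arm hides the top view. I'll lower it and watch the force.

Request:
servo_tool --plan '[[[1,0,0,-0.15,0,0,0],[1,0,0,-0.1,0,0,0],[1,0,0,-0.08,0,0,0],[1,0,0,-0.04,0,0,0],[1,0,0,0,0,0,0]]]'

```text
t: 10.45
ee_pos: [575.3, 44.1, 102.6]
orientation: [0.145, -3.137, 0.0]
ft_force: [-0.0, -0.3, -1.0]
width: 65.5
grasp_force: 30.0
```

Request:
servo_tool --plan '[[[1,0,0,-0.04,0,0,0],[1,0,0,0,0,0,0],[1,0,0,0,0,0,0]]]'

```text
t: 10.7
ee_pos: [575.6, 44.1, 101.5]
orientation: [-0.146, 3.138, -0.0]
ft_force: [0.5, -0.3, -1.3]
width: 66.0
grasp_force: 30.0
```

Request:
servo_tool --plan '[[[1,0,0,-0.03,0,0,0],[1,0,0,0,0,0,0],[-1,0,0,0,0,0,0],[-1,0,0,0,0,0,0],[-1,0,0,0,0,0,0]]]'

```text
t: 11.12
ee_pos: [575.7, 44.2, 100.4]
orientation: [-0.146, 3.138, 0.0]
ft_force: [-0.3, -0.4, 0.3]
width: 81.9
grasp_force: 0.0
```

Request:
servo_tool --plan '[[[-1,0,0,0,0,0,0],[-1,0,0,0,0,0,0],[-1,0,0,0.4,0,0,0],[-1,0,0,0.8,0,0,0],[-1,0,0,0.8,0,0,0]]]'

```text
t: 11.53
ee_pos: [574.6, 44.1, 179.9]
orientation: [0.145, -3.135, 0.0]
ft_force: [0.6, -0.3, 0.7]
width: 87.9
grasp_force: 0.0
```

Request:
servo_tool --plan '[[[-1,-0.305,-0.868,0,0,0,0.214],[-1,-0.305,-0.868,0,0,0,0.214],[-1,-0.305,-0.868,0,0,0,0.214],[-1,-0.305,-0.868,0,0,0,0.214],[-1,-0.305,-0.868,0,0,0,0.214]]]'

```text
t: 11.95
ee_pos: [513.8, -130.7, 180.4]
orientation: [-0.294, 3.127, -0.0]
ft_force: [0.7, 0.3, -0.2]
width: 87.2
grasp_force: 0.0
```

Request:
servo_tool --plan '[[[-1,-0.305,-0.868,0,0,0,0.214],[-1,-0.305,-0.868,0,0,0,0.214],[-1,-0.305,-0.868,0,0,0,0.214],[-1,-0.305,-0.868,0,0,0,0.214],[-1,-0.305,-0.868,0,0,0,0.214]]]'

```text
t: 12.37
ee_pos: [452.7, -304.6, 180.3]
orientation: [-0.439, 3.111, -0.0]
ft_force: [0.0, 0.5, -0.2]
width: 87.8
grasp_force: 0.0
```

Request:
servo_tool --plan '[[[-1,0,0,0,0,0,0],[-1,0,0,0,0,0,0],[-1,0,0,0,0,0,0]]]'

```text
t: 12.62
ee_pos: [453.4, -302.7, 180.1]
orientation: [0.436, -3.111, -0.001]
ft_force: [-0.1, -0.4, 0.3]
width: 87.7
grasp_force: 0.0
```

```bash
cat >meas.py <<'E'
from h import *
# name: mask for whole plate outline in px (upscaled) ; deck masks
def deck(n,im,u,v,r,col):
    c,h=up(im,u,v,r);H,S,V=[h[:,:,i].astype(int) for i in range(3)]
    if col in("blue","yellow"):
        rim=(S>60)&((H>95) if col=="blue" else (H<40))
        rim=big((rim*255).astype(np.uint8),9)
        cs,hi=cv2.findContours(rim,cv2.RETR_CCOMP,cv2.CHAIN_APPROX_NONE)
        m=np.zeros_like(rim)
        inn=[c for c,hh in zip(cs,hi[0]) if hh[3]>=0]
        if inn: cv2.drawContours(m,[max(inn,key=cv2.contourArea)],-1,255,-1)
        return rect(n,im,m,25.5+(0 if r<100 else 14),(u-r,v-r)) if inn else None
E
python3 - <<'E'
from meas import *
o=readout.get_obs();print(o["ee_pos"],o["orientation"],o["qpos"][5])
t0=cv2.imread("pics/top0.png");s0=cv2.imread("pics/side0.png")
for a in(("top",t0,176,256,28,"blue"),("side",s0,262,124,26,"blue"),("top",t0,375,197,26,"yellow"),("side",s0,267,338,32,"yellow")):print(a[0],a[5],deck(*a))
print("tip side",ray("side",(265.25,238.5),80))
t=grab("top");s=grab("side");cv2.imwrite("pics/t3.png",t);cv2.imwrite("pics/s3.png",s)
f=lambda im,u,v,r,k:cv2.convertScaleAbs(crop(im,u,v,r,k),alpha=1.6)
cv2.imwrite("pics/m4.png",np.hstack([f(t,275,215,45,6),cv2.resize(f(s,272,215,45,6),None,fx=.46,fy=1) if 0 else f(s,272,215,22,12)[:540,:260]]))
E
```

```text
[ 453.36884278 -302.69317649  180.05623573] [ 4.35692096e-01 -3.11089368e+00 -9.89649362e-04] -2.4599448534945387
top blue [477.6 317.7  95.   57.  -57.3]
side blue None
top yellow [ 635.6 -282.3   92.6   53.    86.4]
side yellow [ 639.2 -285.7   90.9   52.9   87. ]
tip side [588.91655996 -79.26441226  80.        ]Traceback (most recent call last):
  File "<stdin>", line 8, in <module>
    return _nx.concatenate(arrs, 1, dtype=dtype, casting=casting)
           ~~~~~~~~~~~~~~~^^^^^^^^^^^^^^^^^^^^^^^^^^^^^^^^^^^^^^^
ValueError: all the input array dimensions except for the concatenation axis must match exactly, but along dimension 0, the array at index 0 has size 540 and the array at index 1 has size 528
```

Side and top disagree by the same (4,-5) mm everywhere, so relative positions from the top view hold. I'll take the white plate.

Request:
servo_tool --plan '[[[-1,0,0,-0.8,0,0,0],[-1,0,0,-0.8,0,0,0],[-1,0,0,-0.5,0,0,0],[-1,0,0,-0.2,0,0,0],[-1,0,0,0,0,0,0]]]'

```text
t: 13.13
ee_pos: [453.2, -301.2, 86.6]
orientation: [0.44, -3.108, -0.004]
ft_force: [-0.4, -0.1, -0.5]
width: 87.6
grasp_force: 0.0
```

Request:
servo_tool --plan '[[[1,0,0,0,0,0,0],[1,0,0,0,0,0,0],[1,0,0,0,0,0,0],[1,0,0,0,0,0,0],[1,0,0,0,0,0,0]]]'

```text
t: 13.55
ee_pos: [454.4, -303.5, 89.6]
orientation: [-0.437, 3.109, -0.003]
ft_force: [0.2, 1.0, 6.9]
width: 65.9
grasp_force: 30.0
```

Request:
servo_tool --plan '[[[1,0,0,0,0,0,0],[1,0,0,0.3,0,0,0],[1,0,0,0.6,0,0,0],[1,0,0,0.6,0,0,0],[1,0,0,0.5,0,0,0]]]'

```text
t: 13.97
ee_pos: [453.5, -303.1, 170.3]
orientation: [-0.437, 3.111, -0.0]
ft_force: [0.9, -0.6, -0.5]
width: 65.9
grasp_force: 30.0
```

Request:
servo_tool --plan '[[[1,0,0,0.8,0,0,0],[1,0.304,0.868,0,0,0,-0.212],[1,0.304,0.868,0,0,0,-0.212],[1,0.304,0.868,0,0,0,-0.212],[1,0.304,0.868,0,0,0,-0.212]]]'

```text
t: 14.38
ee_pos: [502.2, -163.0, 201.6]
orientation: [-0.319, 3.124, -0.001]
ft_force: [0.4, -1.4, -1.7]
width: 65.7
grasp_force: 30.0
```

Request:
servo_tool --plan '[[[1,0.304,0.868,0,0,0,-0.212],[1,0.304,0.868,0,0,0,-0.212],[1,0.304,0.868,0,0,0,-0.212],[1,0.304,0.868,0,0,0,-0.212],[1,0.304,0.868,0,0,0,-0.212]]]'

```text
t: 14.8
ee_pos: [563.1, 11.2, 201.2]
orientation: [-0.176, 3.136, -0.0]
ft_force: [0.4, -0.1, -0.9]
width: 65.2
grasp_force: 30.0
```

Request:
servo_tool --plan '[[[1,0.304,0.868,0,0,0,-0.212],[1,0,0,-0.4,0,0,0],[1,0,0,-0.4,0,0,0],[1,0,0,0,0,0,0],[1,0,0,0,0,0,0]]]'

```text
t: 15.22
ee_pos: [574.4, 44.2, 168.3]
orientation: [0.148, -3.136, 0.0]
ft_force: [0.1, 0.4, -0.1]
width: 66.0
grasp_force: 30.0
```

Request:
servo_tool --plan '[[[1,0.015,0,-0.5,0,0,0],[1,0,0,-0.35,0,0,0],[1,0,0,-0.15,0,0,0],[1,0,0,-0.1,0,0,0],[1,0,0,0,0,0,0]]]'

```text
t: 15.63
ee_pos: [575.8, 43.7, 124.5]
orientation: [0.147, -3.138, 0.0]
ft_force: [-0.2, -0.6, -0.8]
width: 65.7
grasp_force: 30.0
```

Request:
servo_tool --plan '[[[1,0,0,-0.03,0,0,0],[1,0,0,0,0,0,0],[1,0,0,0,0,0,0]]]'

```text
t: 15.88
ee_pos: [576.2, 44.1, 123.8]
orientation: [-0.148, 3.137, 0.0]
ft_force: [0.0, -0.1, -0.7]
width: 65.6
grasp_force: 30.0
```

Request:
servo_tool --plan '[[[1,0,0,-0.04,0,0,0],[1,0,0,0,0,0,0],[1,0,0,0,0,0,0]]]'

```text
t: 16.13
ee_pos: [576.3, 44.2, 123.5]
orientation: [-0.149, 3.137, -0.0]
ft_force: [-4.6, -0.9, 15.7]
width: 65.7
grasp_force: 30.0
```

Request:
servo_tool --plan '[[[-1,0,0,0,0,0,0],[-1,0,0,0,0,0,0],[-1,0,0,0,0,0,0],[-1,0,0,0,0,0,0],[-1,0,0,0,0,0,0]]]'

```text
t: 16.55
ee_pos: [575.7, 44.2, 121.4]
orientation: [0.148, -3.138, 0.0]
ft_force: [0.2, -0.6, 0.2]
width: 87.5
grasp_force: 0.0
```

Request:
servo_tool --plan '[[[-1,0,0,0.3,0,0,0],[-1,0,0,0.8,0,0,0],[-1,0,0,0.8,0,0,0],[-1,0,0,0.2,0,0,0]]]'

```text
t: 16.88
ee_pos: [577.8, 44.3, 210.4]
orientation: [-0.148, 3.132, 0.0]
ft_force: [1.6, -0.2, 0.6]
width: 87.8
grasp_force: 0.0
```

Request:
servo_tool --plan '[[[-1,0.075,-0.408,0,0,0,-0.981],[-1,0.075,-0.408,0,0,0,-0.981],[-1,0.075,-0.408,0,0,0,-0.981],[-1,0.075,-0.408,0,0,0,-0.981],[-1,0.075,-0.408,0,0,0,-0.981]]]'

```text
t: 17.3
ee_pos: [590.7, -38.1, 205.7]
orientation: [0.528, 3.097, 0.0]
ft_force: [-0.4, -0.0, -0.3]
width: 87.8
grasp_force: 0.0
```

Request:
servo_tool --plan '[[[-1,0.075,-0.408,0,0,0,-0.981],[-1,0.075,-0.408,0,0,0,-0.981],[-1,0.075,-0.408,0,0,0,-0.981],[-1,0.075,-0.408,0,0,0,-0.981],[-1,0.075,-0.408,0,0,0,-0.981]]]'

```text
t: 17.72
ee_pos: [605.7, -119.8, 205.6]
orientation: [-1.174, -2.914, 0.0]
ft_force: [0.6, 0.6, -0.1]
width: 88.0
grasp_force: 0.0
```

Request:
servo_tool --plan '[[[-1,0.075,-0.408,0,0,0,-0.981],[-1,0.075,-0.408,0,0,0,-0.981],[-1,0.075,-0.408,0,0,0,-0.981],[-1,0.075,-0.408,0,0,0,-0.981],[-1,0.075,-0.408,0,0,0,-0.981]]]'

```text
t: 18.13
ee_pos: [620.7, -201.4, 205.6]
orientation: [-1.766, -2.598, 0.0]
ft_force: [0.3, 0.5, -0.7]
width: 87.8
grasp_force: 0.0
```

Request:
servo_tool --plan '[[[-1,0.075,-0.408,0,0,0,-0.981],[-1,0.075,-0.408,0,0,0,-0.981],[-1,0.075,-0.408,0,0,0,-0.981],[-1,0.075,-0.408,0,0,0,-0.981],[-1,0.075,-0.408,0,0,0,-0.981]]]'

```text
t: 18.55
ee_pos: [635.6, -283.0, 205.5]
orientation: [-2.277, -2.164, 0.0]
ft_force: [-0.3, -0.2, 0.3]
width: 87.9
grasp_force: 0.0
```

Request:
servo_tool --plan '[[[-1,0,0,0,0,0,0],[-1,0,0,0,0,0,0]]]'

```text
t: 18.72
ee_pos: [635.5, -282.6, 205.3]
orientation: [-2.272, -2.169, -0.0]
ft_force: [0.1, 0.3, -0.7]
width: 87.9
grasp_force: 0.0
```

```bash
python3 - <<'E'
from meas import *
o=readout.get_obs();print(o["ee_pos"],o["orientation"],o["qpos"][5])
t=grab("top");s=grab("side");cv2.imwrite("pics/t4.png",t);cv2.imwrite("pics/s4.png",s)
cv2.imwrite("pics/m4.png",cv2.convertScaleAbs(np.hstack([crop(t,320,215,100,2)[:, :400],crop(s,240,230,100,2)]),alpha=1.4))
E
```

```text
[ 635.47151317 -282.64133829  205.3353755 ] [-2.27178735e+00 -2.16934260e+00 -1.88455591e-06] -0.38963091544482276
```

View pics/m4.png

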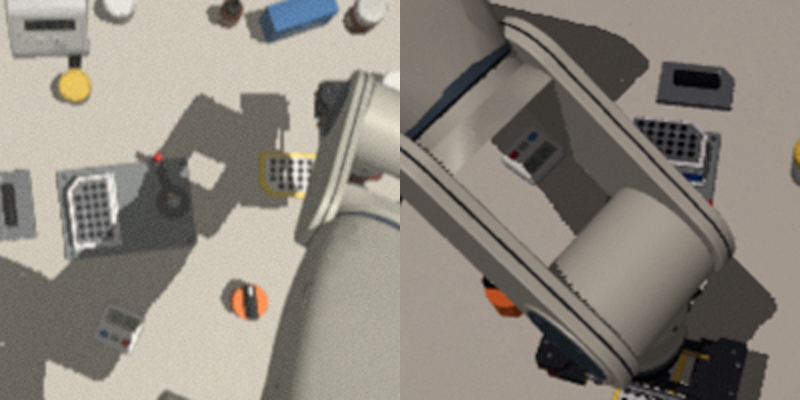

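White sits flush on blue at crop (93,210), and yellow has not moved. I'll take the yellow plate.

Request:
servo_tool --plan '[[[-1,0,0,-0.9,0,0,0],[-1,0,0,-0.9,0,0,0],[-1,0,0,-0.7,0,0,0],[-1,0,0,-0.45,0,0,0],[-1,0,0,0,0,0,0]]]'

```text
t: 19.23
ee_pos: [634.1, -280.3, 84.4]
orientation: [-2.267, -2.168, 0.003]
ft_force: [-0.7, 1.4, 0.6]
width: 87.9
grasp_force: 0.0
```

Request:
servo_tool --plan '[[[1,0,0,0,0,0,0],[1,0,0,0,0,0,0],[1,0,0,0,0,0,0],[1,0,0,0,0,0,0],[1,0,0,0,0,0,0]]]'

```text
t: 19.65
ee_pos: [636.2, -282.2, 88.6]
orientation: [2.272, 2.168, 0.001]
ft_force: [0.1, 1.1, 3.1]
width: 66.6
grasp_force: 29.6
```

Request:
servo_tool --plan '[[[1,0,0,0,0,0,0],[1,0,0,0.3,0,0,0],[1,0,0,0.8,0,0,0],[1,0,0,0.9,0,0,0],[1,0,0,0.9,0,0,0]]]'

```text
t: 20.07
ee_pos: [635.2, -282.2, 204.7]
orientation: [-2.272, -2.168, 0.001]
ft_force: [-0.1, -1.1, -0.8]
width: 66.1
grasp_force: 29.6
```

Request:
servo_tool --plan '[[[1,-0.088,0.48,0,0,0,-0.966],[1,-0.088,0.48,0,0,0,-0.966],[1,-0.088,0.48,0,0,0,-0.966],[1,-0.088,0.48,0,0,0,-0.966],[1,-0.088,0.48,0,0,0,-0.966]]]'

```text
t: 20.48
ee_pos: [617.8, -185.6, 204.4]
orientation: [2.679, 1.639, 0.001]
ft_force: [0.3, -0.5, -1.7]
width: 66.6
grasp_force: 29.6
```

Request:
servo_tool --plan '[[[1,-0.088,0.48,0,0,0,-0.966],[1,-0.088,0.48,0,0,0,-0.966],[1,-0.088,0.48,0,0,0,-0.966],[1,-0.088,0.48,0,0,0,-0.966],[1,-0.088,0.48,0,0,0,-0.966]]]'

```text
t: 20.9
ee_pos: [600.3, -89.5, 204.3]
orientation: [2.963, 1.042, 0.001]
ft_force: [-0.1, 0.5, -0.3]
width: 66.2
grasp_force: 29.6
```

Request:
servo_tool --plan '[[[1,-0.088,0.48,0,0,0,-0.966],[1,-0.088,0.48,0,0,0,-0.966],[1,-0.088,0.48,0,0,0,-0.966],[1,-0.088,0.48,0,0,0,-0.966],[1,-0.088,0.48,0,0,0,-0.966]]]'

```text
t: 21.32
ee_pos: [582.7, 6.5, 204.2]
orientation: [3.116, 0.4, 0.001]
ft_force: [-0.2, -0.1, -1.1]
width: 66.6
grasp_force: 29.6
```

Request:
servo_tool --plan '[[[1,-0.088,0.48,0,0,0,-0.966],[1,-0.088,0.48,0,0,0,-0.966],[1,0,0,0,0,0,0],[1,0,0,0,0,0,0],[1,0,0,0,0,0,0]]]'

```text
t: 21.73
ee_pos: [576.1, 43.7, 203.9]
orientation: [3.138, 0.146, 0.001]
ft_force: [-0.3, -0.6, -0.5]
width: 66.1
grasp_force: 29.6
```

Request:
servo_tool --plan '[[[1,-0.025,0.01,-0.5,0,0,0],[1,0,0,-0.5,0,0,0],[1,0,0,-0.3,0,0,0],[1,0,0,-0.17,0,0,0],[1,0,0,0,0,0,0]]]'

```text
t: 22.15
ee_pos: [575.4, 43.8, 144.5]
orientation: [3.138, 0.143, -0.0]
ft_force: [0.2, 0.1, -0.4]
width: 65.9
grasp_force: 29.9
```

Request:
servo_tool --plan '[[[1,0,0,-0.04,0,0,0],[1,0,0,0,0,0,0],[1,0,0,0,0,0,0]]]'

```text
t: 22.4
ee_pos: [575.5, 43.9, 144.2]
orientation: [3.138, 0.142, 0.001]
ft_force: [-1.5, -1.2, 7.4]
width: 65.8
grasp_force: 29.9
```

Request:
servo_tool --plan '[[[1,0,0,-0.03,0,0,0],[1,0,0,0,0,0,0],[1,0,0,0,0,0,0]]]'

```text
t: 22.65
ee_pos: [575.5, 43.9, 144.0]
orientation: [3.138, 0.143, 0.002]
ft_force: [-6.2, -2.2, 18.2]
width: 65.9
grasp_force: 29.9
```

Request:
servo_tool --plan '[[[-1,0,0,0,0,0,0],[-1,0,0,0,0,0,0],[-1,0,0,0,0,0,0],[-1,0,0,0,0,0,0],[-1,0,0,0,0,0,0]]]'

```text
t: 23.07
ee_pos: [574.9, 44.5, 141.7]
orientation: [-3.138, -0.142, 0.001]
ft_force: [-0.1, -0.3, -1.0]
width: 87.4
grasp_force: 0.0
```

Request:
servo_tool --plan '[[[-1,0,0,0.3,0,0,0],[-1,0,0,0.8,0,0,0],[-1,0,0,0.5,0,0,0],[-1,0,0.8,0,0,0,0],[-1,0,0.8,0,0,0,0]]]'

```text
t: 23.48
ee_pos: [576.1, 108.2, 208.5]
orientation: [-3.138, -0.138, -0.006]
ft_force: [0.3, 0.4, -0.1]
width: 87.8
grasp_force: 0.0
```

Request:
servo_tool --plan '[[[-1,-0.7,0.5,0,0,0,0],[-1,-0.8,0.5,0,0,0,0],[-1,-0.8,0.5,0,0,0,0],[-1,-0.8,0.5,0,0,0,0],[-1,0,0,0,0,0,0]]]'

```text
t: 23.9
ee_pos: [445.4, 190.1, 205.9]
orientation: [3.137, 0.147, -0.007]
ft_force: [-0.1, 0.2, -0.6]
width: 87.7
grasp_force: 0.0
```

```bash
python3 - <<'E'
from meas import *
o=readout.get_obs();print(o["ee_pos"],o["orientation"])
t=grab("top");s=grab("side");cv2.imwrite("pics/t5.png",t);cv2.imwrite("pics/s5.png",s)
cv2.imwrite("pics/m5.png",cv2.convertScaleAbs(np.hstack([crop(t,270,215,50,4),crop(s,272,200,50,4)]),alpha=1.5))
E
```

```text
[445.40118491 190.14470262 205.91709155] [ 3.13739826  0.14738154 -0.00717756]
```

View pics/m5.png

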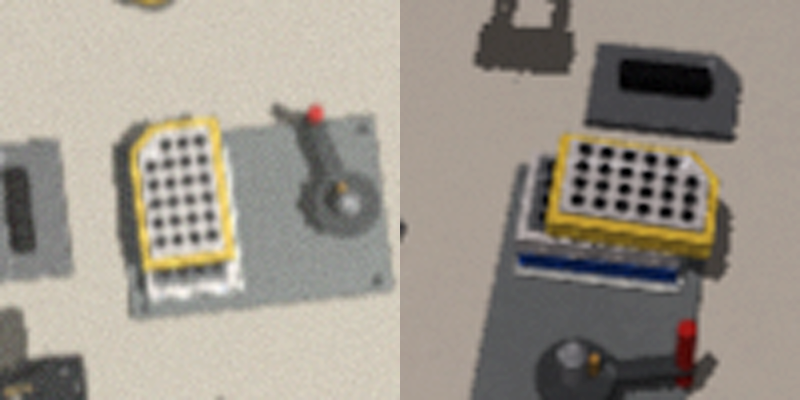

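The yellow plate has been knocked about 20 mm towards +x and rests tilted on the white one; the lid is at crop (20,205). I'll measure the yellow plate and regrip it.

```bash
python3 - <<'E'
from meas import *
t=cv2.imread("pics/t5.png");s=cv2.imread("pics/s5.png")
for n,im,u,v,r in(("top",t,265,213,24),("side",s,282,197,26)):
    c,h=up(im,u,v,r);H,S,V=[h[:,:,i].astype(int) for i in range(3)]
    m=big((((S>60)&(H<40))*255).astype(np.uint8),5);print(n,rect(n,im,m,76,(u-r,v-r)))
# nest white plate seen before: lid
c,h=up(t,225,215,22);V=h[:,:,2].astype(int)
print("rib",rect("top",t,((V<55)*255).astype(np.uint8),32,(203,193)))
c,h=up(t,265,213,24)
E
```

```text
top [593.   47.6 109.9  70.5   5.4]
side [597.9  39.2 112.6  79.6   2.7]
rib [586.8 169.3  62.5  18.6   4.8]
```

Request:
servo_tool --plan '[[[-1,0.6,-0.6,0,0,0,0],[-1,0.62,-0.6,0,0,0,0],[-1,0.62,-0.6,0,0,0,0],[-1,0.62,-0.6,0,0,0,0],[-1,0.62,-0.6,0,0,0,0]]]'

```text
t: 24.42
ee_pos: [576.6, 66.1, 206.5]
orientation: [3.138, 0.141, 0.003]
ft_force: [0.4, 0.8, -1.2]
width: 87.6
grasp_force: 0.0
```

Request:
servo_tool --plan '[[[-1,0.61,-0.6,0,0,0,0],[-1,0,0,-0.5,0,0,0],[-1,0,0,-0.4,0,0,0],[-1,0,0,0,0,0,0],[-1,0,0,0,0,0,0]]]'

```text
t: 24.83
ee_pos: [598.9, 43.5, 169.5]
orientation: [3.138, 0.14, -0.002]
ft_force: [0.3, -0.5, -0.2]
width: 88.2
grasp_force: 0.0
```

Request:
servo_tool --plan '[[[-1,-0.15,0.06,-0.2,0,0,0],[-1,0,0,-0.3,0,0,0],[-1,0,0,-0.07,0,0,0],[-1,0,0,0,0,0,0],[-1,0,0,0,0,0,0]]]'

```text
t: 25.25
ee_pos: [592.4, 47.2, 147.0]
orientation: [3.138, 0.143, -0.0]
ft_force: [0.4, 0.4, -0.2]
width: 87.7
grasp_force: 0.0
```

Request:
servo_tool --plan '[[[1,0,0,0,0,0,0],[1,0,0,0,0,0,0],[1,0,0,0,0,0,0],[1,0,0,0,0,0,0],[1,0,0,0,0,0,0]]]'

```text
t: 25.67
ee_pos: [592.7, 47.0, 147.4]
orientation: [-3.138, -0.142, -0.001]
ft_force: [-0.3, -0.5, 2.0]
width: 65.4
grasp_force: 30.0
```

Request:
servo_tool --plan '[[[1,0,0,0,0,0,0],[1,0,0,0,0,0,0],[1,0,0,0.15,0,0,0],[1,0,0,0.15,0,0,0],[1,0,0,0,0,0,0]]]'

```text
t: 26.08
ee_pos: [593.0, 47.0, 160.3]
orientation: [-3.138, -0.143, -0.002]
ft_force: [0.8, -0.1, -1.3]
width: 65.9
grasp_force: 30.0
```

```bash
python3 - <<'E'
from meas import *
s=grab("side");t=grab("top")
cv2.imwrite("pics/m6.png",cv2.convertScaleAbs(np.hstack([crop(t,270,215,50,4),crop(s,272,200,50,4)]),alpha=1.6))
E
```

```text
(no output)
```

View pics/m6.png

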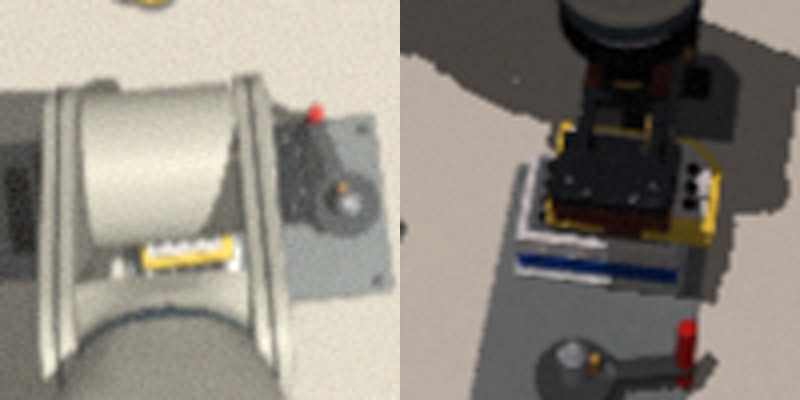

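Yellow is held at about 13 mm lift. I'll shift it back over the stack and lower it.

Request:
servo_tool --plan '[[[1,0,0,0.12,0,0,0],[1,-0.225,-0.03,0,0,0,0],[1,-0.225,-0.035,0,0,0,0],[1,0,0,-0.1,0,0,0],[1,0,0,-0.1,0,0,0]]]'

```text
t: 26.6
ee_pos: [573.7, 44.3, 155.7]
orientation: [3.138, 0.142, -0.001]
ft_force: [0.1, 0.5, -0.8]
width: 65.7
grasp_force: 30.0
```

Request:
servo_tool --plan '[[[1,0,0,-0.08,0,0,0],[1,0,0,-0.08,0,0,0],[1,0,0,-0.04,0,0,0],[1,0,0,0,0,0,0],[1,0,0,0,0,0,0]]]'

```text
t: 27.02
ee_pos: [574.6, 44.4, 147.8]
orientation: [3.138, 0.143, -0.0]
ft_force: [-0.3, -0.5, 1.2]
width: 65.6
grasp_force: 30.0
```

Request:
servo_tool --plan '[[[1,0,0,-0.04,0,0,0],[1,0,0,0,0,0,0],[1,0,0,0,0,0,0]]]'

```text
t: 27.27
ee_pos: [574.6, 44.4, 146.5]
orientation: [3.138, 0.143, 0.0]
ft_force: [-2.2, -0.2, 4.2]
width: 65.8
grasp_force: 30.0
```

Request:
servo_tool --plan '[[[1,0,0,-0.04,0,0,0],[1,0,0,0,0,0,0],[1,0,0,0,0,0,0]]]'

```text
t: 27.52
ee_pos: [574.5, 44.2, 145.1]
orientation: [3.138, 0.143, -0.0]
ft_force: [-4.4, -1.0, 7.4]
width: 65.7
grasp_force: 30.0
```

Request:
servo_tool --plan '[[[1,0,0,-0.04,0,0,0],[1,0,0,0,0,0,0],[1,0,0,0,0,0,0]]]'

```text
t: 27.77
ee_pos: [574.5, 44.1, 144.5]
orientation: [3.138, 0.143, 0.0]
ft_force: [-6.2, -2.5, 16.8]
width: 65.8
grasp_force: 30.0
```

Request:
servo_tool --plan '[[[1,0,0,-0.03,0,0,0],[1,0,0,0,0,0,0],[1,0,0,0,0,0,0]]]'

```text
t: 28.02
ee_pos: [574.7, 44.1, 144.2]
orientation: [3.138, 0.143, 0.001]
ft_force: [-8.7, -2.4, 25.8]
width: 65.7
grasp_force: 30.0
```

Request:
servo_tool --plan '[[[-1,0,0,0,0,0,0],[-1,0,0,0,0,0,0],[-1,0,0,0,0,0,0],[-1,0,0,0,0,0,0],[-1,0,0,0,0,0,0]]]'

```text
t: 28.43
ee_pos: [574.5, 44.4, 141.5]
orientation: [3.138, 0.143, -0.001]
ft_force: [-0.1, 0.5, 0.2]
width: 87.6
grasp_force: 0.0
```

Request:
servo_tool --plan '[[[-1,0,0,0.3,0,0,0],[-1,0,0,0.8,0,0,0],[-1,0,0,0.5,0,0,0],[-1,0,0.8,0,0,0,0],[-1,0,0.8,0,0,0,0]]]'

```text
t: 28.85
ee_pos: [575.7, 108.1, 208.5]
orientation: [-3.138, -0.137, -0.006]
ft_force: [-0.1, 0.4, -0.2]
width: 87.8
grasp_force: 0.0
```

Request:
servo_tool --plan '[[[-1,-0.7,0.5,0,0,0,0],[-1,-0.8,0.5,0,0,0,0],[-1,-0.8,0.5,0,0,0,0],[-1,-0.8,0.5,0,0,0,0],[-1,0,0,0,0,0,0]]]'

```text
t: 29.27
ee_pos: [445.1, 189.9, 205.9]
orientation: [3.137, 0.147, -0.007]
ft_force: [0.9, -0.5, -0.9]
width: 87.6
grasp_force: 0.0
```

```bash
python3 - <<'E'
from meas import *
t=grab("top");s=grab("side");cv2.imwrite("pics/t7.png",t);cv2.imwrite("pics/s7.png",s)
cv2.imwrite("pics/m7.png",cv2.convertScaleAbs(np.hstack([crop(t,270,215,50,4),crop(s,272,200,50,4)]),alpha=1.5))
for n,im,u,v,r in(("top",t,265,216,24),("side",s,276,197,26)):
    c,h=up(im,u,v,r);H,S,V=[h[:,:,i].astype(int) for i in range(3)]
    m=big((((S>60)&(H<40))*255).astype(np.uint8),5);print(n,rect(n,im,m,74,(u-r,v-r)))
c,h=up(t,225,215,22);V=h[:,:,2].astype(int)
print("rib",rect("top",t,((V<55)*255).astype(np.uint8),32,(203,193)))
print(readout.get_obs()["ee_pos"])
E
```

```text
top [575.5  46.1 108.9  70.2   5.5]
side [579.2  37.4 109.5  80.8   5. ]
rib [586.8 169.6  62.5  19.    5.7]
[449.96018955 189.14660393 206.67654155]
```

View pics/m7.png

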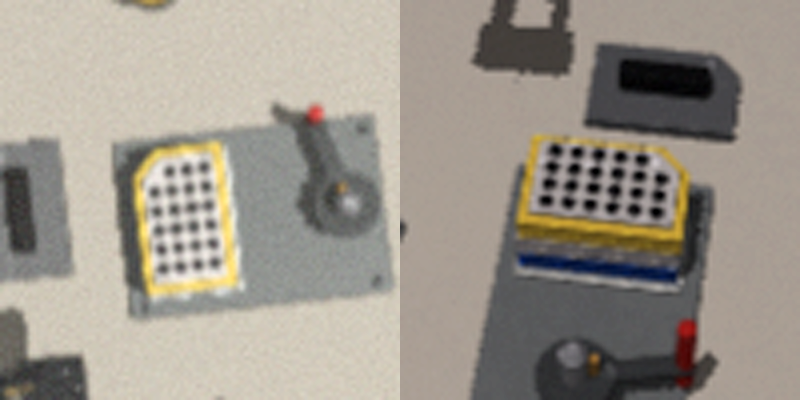

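The stack is flush now. Next the lid, rib at (586.8,169.5).

Request:
servo_tool --plan '[[[-1,0.85,-0.12,0,0,0,0],[-1,0.87,-0.12,0,0,0,0],[-1,0.87,-0.12,0,0,0,0],[-1,0.87,-0.12,0,0,0,0],[0,0,0,-0.5,0,0,0]]]'

```text
t: 29.78
ee_pos: [599.0, 168.1, 190.3]
orientation: [-3.136, -0.138, -0.023]
ft_force: [0.3, 0.2, 1.6]
width: 84.2
grasp_force: 0.0
```

Request:
servo_tool --plan '[[[0,0,0,-0.5,0,0,0],[0,0,0,-0.5,0,0,0],[0,0,0,0,0,0,0],[0,0,0,0,0,0,0]]]'

```text
t: 30.12
ee_pos: [589.5, 168.2, 145.3]
orientation: [3.138, 0.141, -0.002]
ft_force: [0.2, -0.5, 0.3]
width: 57.7
grasp_force: 0.0
```

Request:
servo_tool --plan '[[[0,0,0.02,-0.5,0,0,0],[0,0,0,-0.5,0,0,0],[0,0,0,-0.25,0,0,0],[0,0,0,0,0,0,0],[1,0,0,0,0,0,0]]]'

```text
t: 30.53
ee_pos: [589.5, 169.9, 96.6]
orientation: [-3.138, -0.142, -0.001]
ft_force: [1.2, -0.0, 0.2]
width: 40.0
grasp_force: 0.0
```

Request:
servo_tool --plan '[[[1,0,0,0,0,0,0],[1,0,0,0,0,0,0],[1,0,0,0,0,0,0],[1,0,0,0,0,0,0],[1,0,0,0,0,0,0]]]'

```text
t: 30.95
ee_pos: [589.4, 170.1, 96.8]
orientation: [-3.138, -0.143, -0.002]
ft_force: [-0.1, -1.0, 6.3]
width: 15.7
grasp_force: 30.0
```

Request:
servo_tool --plan '[[[1,0,0,0,0,0,0],[1,0,0,0,0,0,0],[1,0,0,0,0,0,0],[1,0,0,0,0,0,0],[1,0,0,0,0,0,0]]]'

```text
t: 31.37
ee_pos: [589.4, 170.1, 96.8]
orientation: [-3.138, -0.143, -0.002]
ft_force: [-0.8, -0.5, 6.2]
width: 15.8
grasp_force: 30.0
```

Request:
servo_tool --plan '[[[1,0,0,0.3,0,0,0],[1,0,0,0.7,0,0,0],[1,0,0,0.9,0,0,0],[1,0,0,0.5,0,0,0],[1,0,0,0,0,0,0]]]'

```text
t: 31.78
ee_pos: [591.3, 170.7, 197.3]
orientation: [-3.137, -0.143, -0.012]
ft_force: [1.5, 0.5, -1.0]
width: 15.6
grasp_force: 30.0
```

Request:
servo_tool --plan '[[[1,-0.08,-0.7,0,0,0,0],[1,-0.08,-0.8,0,0,0,0],[1,-0.08,-0.8,0,0,0,0],[1,-0.07,-0.7,0,0,0,0],[1,0,-0.12,0,0,0,0]]]'

```text
t: 32.2
ee_pos: [575.1, 41.8, 191.2]
orientation: [3.138, 0.138, -0.004]
ft_force: [-0.2, -0.8, -1.2]
width: 15.7
grasp_force: 30.0
```

Request:
servo_tool --plan '[[[1,0,0,0,0,0,0],[1,0,0,0,0,0,0],[1,0,0,0,0,0,0]]]'

```text
t: 32.45
ee_pos: [576.6, 46.1, 191.7]
orientation: [-3.138, -0.144, 0.0]
ft_force: [-0.3, 1.4, -0.1]
width: 15.8
grasp_force: 30.0
```

Request:
servo_tool --plan '[[[1,0.01,-0.03,-0.2,0,0,0],[1,0,0,-0.15,0,0,0],[1,0,0,-0.08,0,0,0],[1,0,0,0,0,0,0],[1,0,0,0,0,0,0]]]'

```text
t: 32.87
ee_pos: [576.7, 44.3, 174.1]
orientation: [-3.138, -0.143, 0.002]
ft_force: [-0.7, 0.2, -1.8]
width: 15.8
grasp_force: 30.0
```

Request:
servo_tool --plan '[[[1,0,0,-0.05,0,0,0],[1,0,0,0,0,0,0],[1,0,0,0,0,0,0]]]'

```text
t: 33.12
ee_pos: [577.0, 44.0, 172.7]
orientation: [-3.138, -0.142, -0.0]
ft_force: [-0.3, -0.3, -0.5]
width: 15.6
grasp_force: 30.0
```

Request:
servo_tool --plan '[[[1,0,0,-0.04,0,0,0],[1,0,0,0,0,0,0],[1,0,0,0,0,0,0]]]'

```text
t: 33.37
ee_pos: [576.9, 43.9, 171.1]
orientation: [-3.138, -0.142, -0.0]
ft_force: [-0.5, -0.5, -0.6]
width: 16.0
grasp_force: 30.0
```

Request:
servo_tool --plan '[[[1,0,0,-0.02,0,0,0],[1,0,0,0,0,0,0],[1,0,0,0,0,0,0]]]'

```text
t: 33.62
ee_pos: [577.0, 43.9, 170.8]
orientation: [3.138, 0.143, 0.0]
ft_force: [-2.2, -0.2, 5.0]
width: 16.0
grasp_force: 30.0
```

Request:
servo_tool --plan '[[[-1,0,0,0,0,0,0],[-1,0,0,0,0,0,0],[-1,0,0,0,0,0,0],[-1,0,0,0.5,0,0,0],[-1,0,0,0.8,0,0,0]]]'

```text
t: 34.03
ee_pos: [575.0, 43.8, 219.7]
orientation: [3.138, 0.143, -0.011]
ft_force: [0.5, -0.2, -0.4]
width: 46.0
grasp_force: 0.0
```

Request:
servo_tool --plan '[[[-1,0,0.4,0,0,0,0],[-1,0,0.8,0,0,0,0],[-1,-0.8,0.5,0,0,0,0],[-1,-0.8,0.5,0,0,0,0],[-1,-0.8,0.5,0,0,0,0]]]'

```text
t: 34.45
ee_pos: [479.8, 152.7, 222.0]
orientation: [-3.138, -0.142, -0.0]
ft_force: [0.1, 1.5, -0.4]
width: 78.9
grasp_force: 0.0
```

```bash
python3 - <<'E'
from meas import *
t=grab("top");s=grab("side");cv2.imwrite("pics/t8.png",t);cv2.imwrite("pics/s8.png",s)
u,v,r=345,266,15
c,h=up(t,u,v,r);H,S,V=[h[:,:,i].astype(int) for i in range(3)]
o=(S>80)
m=((o)*255).astype(np.uint8)
cs=cv2.findContours(m,cv2.RETR_EXTERNAL,cv2.CHAIN_APPROX_NONE)[0]
pts=np.vstack([q for q in cs if cv2.contourArea(q)>100]);(x,y),rad=cv2.minEnclosingCircle(pts)
p=np.array([(x+.5)/4-.5+u-r,(y+.5)/4-.5+v-r]);print("disc",p,rad/4*3,ray("top",p,43))
print("bar", rect("top",t,big((((V<85)&(S<90))*255).astype(np.uint8),3),63,(u-r,v-r)))
cv2.imwrite("pics/m8.png",cv2.convertScaleAbs(np.hstack([crop(t,290,220,50,4),crop(t,345,266,25,8),]),alpha=1.5))
f=lambda im,u,v,r,k:cv2.convertScaleAbs(crop(im,u,v,r,k),alpha=1.6)
cv2.imwrite("pics/m8.png",np.vstack([np.hstack([f(t,345,266,15,20),f(s,193,274,20,15)])[:300], np.hstack([f(t,280,218,30,10),f(s,272,200,30,10)])[:300]])[:600,:800] if 0 else np.hstack([f(t,345,266,15,12),f(s,193,274,15,12),f(s,275,205,30,6)]))
print(readout.get_obs()["ee_pos"])
E
```

```text
disc [343.9485817  265.50443268] 29.59460735321045 [ 434.80752217 -181.67915565   43.        ]
bar [ 440.1 -170.3   58.7   44.6   65.6]
[476.25889692 153.41976989 221.56678803]
```

View pics/m8.png

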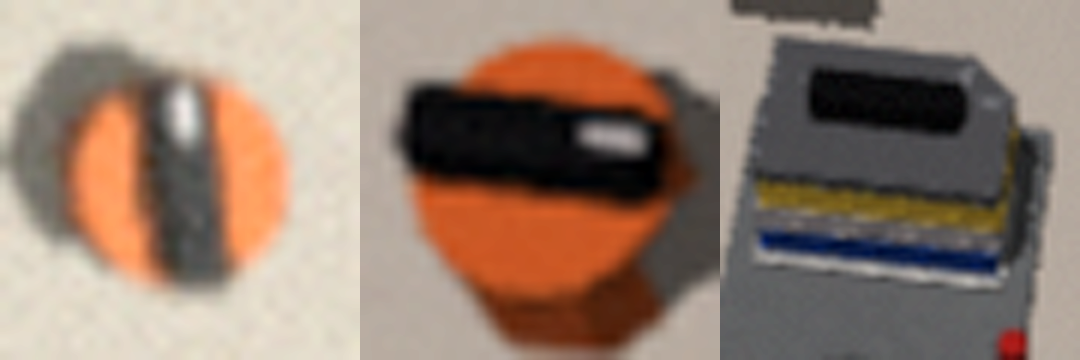

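The lid sits flush on yellow, white and blue. The hub's bar is near (435,-182), yaw about 6.5°, white mark towards +x.

```bash
python3 - <<'E'
from h import *
print(ray("top",(344.9,265.7),63),ray("side",(178+ (538/12-30)*1-.5,259+143/12-.5),63))
E
```

```text
[ 435.40721163 -181.61780216   63.        ] [ 440.96557187 -188.54136862   63.        ]
```

Request:
servo_tool --plan '[[[-1,-0.114,-0.932,0,0,0,0],[-1,-0.114,-0.932,0,0,0,0],[-1,-0.114,-0.932,0,0,0,0],[-1,-0.114,-0.932,0,0,0,0],[-1,-0.114,-0.932,0,0,0,0]]]'

```text
t: 34.97
ee_pos: [458.4, -36.3, 222.5]
orientation: [3.138, 0.143, 0.002]
ft_force: [0.5, 0.1, 0.6]
width: 87.7
grasp_force: 0.0
```

Request:
servo_tool --plan '[[[-1,-0.114,-0.932,0,0,0,0.12],[-1,-0.114,-0.932,0,0,0,0.12],[-1,-0.114,-0.932,0,0,0,0],[-1,-0.114,-0.932,0,0,0,0],[0,0,0,-0.5,0,0,0]]]'

```text
t: 35.38
ee_pos: [442.1, -190.3, 205.0]
orientation: [3.132, 0.168, 0.012]
ft_force: [1.8, -0.7, 0.6]
width: 84.4
grasp_force: 0.0
```

Request:
servo_tool --plan '[[[0,0,0,-0.5,0,0,0],[0,0,0,-0.2,0,0,0],[0,0,0,0,0,0,0],[0,0,0,0,0,0,0]]]'

```text
t: 35.72
ee_pos: [440.0, -183.5, 174.2]
orientation: [-3.136, -0.176, 0.001]
ft_force: [-0.8, 0.1, 0.6]
width: 58.0
grasp_force: 0.0
```

Request:
servo_tool --plan '[[[0,-0.11,0.03,-0.4,0,0,0],[0,0,0,-0.5,0,0,0],[0,0,0,-0.3,0,0,0],[0,0,0,0,0,0,0],[1,0,0,0,0,0,0]]]'

```text
t: 36.13
ee_pos: [436.0, -182.1, 126.8]
orientation: [3.136, 0.177, 0.0]
ft_force: [-0.1, -0.6, 1.2]
width: 40.6
grasp_force: 0.0
```

Request:
servo_tool --plan '[[[1,0,0,0,0,0,0],[1,0,0,0,0,0,0],[1,0,0,0,0,0,0],[1,0,0,0,0,0,0],[1,0,0,0,0,0,0]]]'

```text
t: 36.55
ee_pos: [436.0, -182.6, 126.9]
orientation: [3.136, 0.175, 0.002]
ft_force: [-0.3, 0.3, 4.3]
width: 14.6
grasp_force: 29.9
```

Request:
servo_tool --plan '[[[1,0,0,0,0,0,0],[1,0,0,0,0,0,0],[1,0,0,0,0,0,0]]]'

```text
t: 36.8
ee_pos: [436.0, -182.7, 126.8]
orientation: [3.136, 0.175, 0.002]
ft_force: [0.0, -0.5, 6.7]
width: 14.8
grasp_force: 29.9
```

Request:
servo_tool --plan '[[[1,0,0,0.3,0,0,0],[1,0,0,0.6,0,0,0],[1,0,0,0.8,0,0,0],[1,0,0,0.7,0,0,0],[1,0,0,0.1,0,0,0]]]'

```text
t: 37.22
ee_pos: [437.1, -183.1, 230.0]
orientation: [3.134, 0.175, 0.009]
ft_force: [1.1, -1.0, -1.0]
width: 14.9
grasp_force: 29.9
```

Request:
servo_tool --plan '[[[1,0.6,0.43,0,0,0,0.51],[1,0.78,0.57,0,0,0,0.51],[1,0.78,0.57,0,0,0,0.51],[1,0.78,0.57,0,0,0,0.51],[1,0.78,0.56,0,0,0,0.5]]]'

```text
t: 37.63
ee_pos: [584.9, -73.0, 225.1]
orientation: [-3.097, -0.524, 0.002]
ft_force: [0.0, -1.7, -1.4]
width: 14.8
grasp_force: 29.9
```

Request:
servo_tool --plan '[[[1,0,0,0,0,0,0],[1,0,0,0,0,0,0],[1,0,0,0,0,0,0],[1,0,0,0,0,0,0]]]'

```text
t: 37.97
ee_pos: [582.8, -74.9, 225.3]
orientation: [-3.098, -0.519, 0.004]
ft_force: [-0.2, -0.1, -1.2]
width: 15.4
grasp_force: 29.9
```

```bash
python3 - <<'E'
from h import *
t=grab("top");s=grab("side");cv2.imwrite("pics/t9.png",t);cv2.imwrite("pics/s9.png",s)
cv2.imwrite("pics/m9.png",cv2.convertScaleAbs(np.hstack([crop(t,300,205,33,6),crop(s,265,225,33,6)]),alpha=1.7))
print(readout.get_obs()["ee_pos"],readout.get_obs()["orientation"])
b=ray("side",(293.75,231.5),95)[:2]-ray("side",(265.25,238.5),80)[:2];print(b,np.degrees(np.arctan2(b[1],b[0])))
E
```

```text
[583.14002383 -75.1746963  225.94693285] [-3.09814784e+00 -5.18735307e-01  1.78367529e-03]
[63.03346514 25.63056287] 22.127560640500217
```

View pics/m9.png

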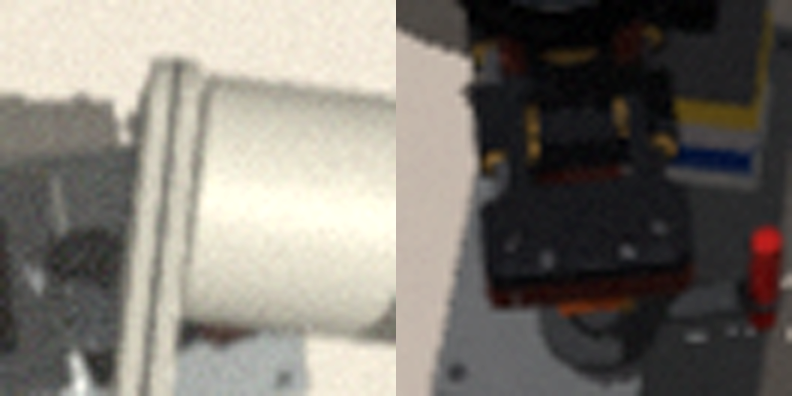

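Request:
servo_tool --plan '[[[1,0.05,0.01,-0.15,0,0,0.3],[1,0,0,-0.2,0,0,0],[1,0,0,-0.1,0,0,0],[1,0,0,0,0,0,0],[1,0,0,0,0,0,0]]]'

```text
t: 38.48
ee_pos: [585.8, -74.2, 207.9]
orientation: [-3.091, -0.56, 0.002]
ft_force: [1.3, -0.2, -1.3]
width: 14.8
grasp_force: 29.9
```

Request:
servo_tool --plan '[[[1,0,0,-0.05,0,0,0],[1,0,0,-0.05,0,0,0],[1,0,0,0,0,0,0],[1,0,0,0,0,0,0]]]'

```text
t: 38.82
ee_pos: [586.2, -73.9, 204.2]
orientation: [-3.091, -0.562, 0.0]
ft_force: [-0.5, 0.3, -0.9]
width: 14.9
grasp_force: 29.9
```

Request:
servo_tool --plan '[[[1,0,0,-0.06,0,0,0],[1,0,0,-0.06,0,0,0],[1,0,0,0,0,0,0],[1,0,0,0,0,0,0]]]'

```text
t: 39.15
ee_pos: [586.2, -73.9, 199.3]
orientation: [-3.091, -0.562, 0.001]
ft_force: [-0.5, 1.1, -1.2]
width: 14.6
grasp_force: 29.9
```

Request:
servo_tool --plan '[[[1,0,0,-0.06,0,0,0],[1,0,0,-0.06,0,0,0],[1,0,0,0,0,0,0],[1,0,0,0,0,0,0]]]'

```text
t: 39.48
ee_pos: [586.2, -73.9, 194.4]
orientation: [-3.091, -0.562, 0.001]
ft_force: [-0.9, 0.3, -0.7]
width: 15.1
grasp_force: 29.9
```

Request:
servo_tool --plan '[[[1,0,0,-0.06,0,0,0],[1,0,0,-0.04,0,0,0],[1,0,0,0,0,0,0],[1,0,0,0,0,0,0]]]'

```text
t: 39.82
ee_pos: [586.2, -74.0, 190.5]
orientation: [-3.091, -0.562, 0.0]
ft_force: [0.8, 0.6, -1.3]
width: 14.6
grasp_force: 29.9
```

Request:
servo_tool --plan '[[[1,0,0,-0.04,0,0,0],[1,0,0,0,0,0,0],[1,0,0,0,0,0,0]]]'

```text
t: 40.07
ee_pos: [586.3, -73.9, 189.0]
orientation: [-3.091, -0.562, 0.0]
ft_force: [0.2, -0.8, -1.3]
width: 14.9
grasp_force: 29.9
```

The hub is already below the key's top with no force, so the keyway has found the key. I'll carry on to 175.

Request:
servo_tool --plan '[[[1,0,0,-0.1,0,0,0],[1,0,0,-0.1,0,0,0],[1,0,0,0,0,0,0],[1,0,0,0,0,0,0]]]'

```text
t: 40.4
ee_pos: [586.0, -73.9, 180.6]
orientation: [-3.091, -0.562, 0.001]
ft_force: [0.1, 0.6, -1.9]
width: 14.9
grasp_force: 29.9
```

Request:
servo_tool --plan '[[[1,0,0,-0.06,0,0,0],[1,0,0,-0.06,0,0,0],[1,0,0,0,0,0,0],[1,0,0,0,0,0,0]]]'

```text
t: 40.73
ee_pos: [586.2, -74.0, 176.1]
orientation: [-3.091, -0.562, 0.001]
ft_force: [0.3, -0.3, -0.7]
width: 15.0
grasp_force: 29.9
```

Request:
servo_tool --plan '[[[1,0,0,-0.03,0,0,0],[1,0,0,0,0,0,0],[1,0,0,0,0,0,0]]]'

```text
t: 40.98
ee_pos: [586.3, -73.9, 175.1]
orientation: [3.091, 0.562, -0.0]
ft_force: [0.0, -0.1, -0.7]
width: 14.8
grasp_force: 29.9
```

Request:
servo_tool --plan '[[[1,0,0,-0.03,0,0,0],[1,0,0,0,0,0,0],[1,0,0,0,0,0,0],[1,0,0,0,0,0,0],[1,0,0,0,0,0,0]]]'

```text
t: 41.4
ee_pos: [586.6, -74.3, 174.6]
orientation: [3.09, 0.562, 0.001]
ft_force: [-1.9, -1.8, 6.1]
width: 14.7
grasp_force: 30.0
```

Request:
servo_tool --plan '[[[1,0,0,0,0,0,0.6],[1,0,0,0,0,0,0.8],[1,0,0,0,0,0,0.8],[1,0,0,0,0,0,0.8],[1,0,0,0,0,0,0]]]'

```text
t: 41.82
ee_pos: [586.9, -73.9, 174.6]
orientation: [2.99, 0.964, 0.002]
ft_force: [-0.4, 0.9, 5.5]
width: 14.7
grasp_force: 30.0
```

Request:
servo_tool --plan '[[[1,0,0,0,0,0,0.8],[1,0,0,0,0,0,0.9],[1,0,0,0,0,0,0.9],[1,0,0,0,0,0,0.9],[1,0,0,0,0,0,0.9]]]'

```text
t: 42.23
ee_pos: [586.5, -73.6, 174.6]
orientation: [-2.752, -1.515, -0.001]
ft_force: [-1.4, 3.2, 8.1]
width: 15.1
grasp_force: 30.0
```

Request:
servo_tool --plan '[[[1,0,0,0,0,0,0.9],[1,0,0,0,0,0,0.9],[1,0,0,0,0,0,0.9],[1,0,0,0,0,0,0.9],[1,0,0,0,0,0,0.9]]]'

```text
t: 42.65
ee_pos: [586.1, -73.5, 174.6]
orientation: [-2.403, -2.023, -0.0]
ft_force: [-3.0, 3.0, 9.2]
width: 14.8
grasp_force: 30.0
```

Request:
servo_tool --plan '[[[1,0,0,0,0,0,0.9],[1,0,0,0,0,0,0.9],[1,0,0,0,0,0,0.9],[1,0,0,0,0,0,0],[1,0,0,0,0,0,0]]]'

```text
t: 43.07
ee_pos: [586.3, -73.7, 174.6]
orientation: [-2.153, -2.288, -0.0]
ft_force: [-2.7, 1.7, 8.0]
width: 14.5
grasp_force: 30.0
```

```bash
python3 - <<'E'
from h import *
o=readout.get_obs();print(o["ee_pos"],o["orientation"],o["moment"],o["ft_force"])
E
```

```text
[586.26013532 -73.71889789 174.55890943] [-2.15261186e+00 -2.28798183e+00 -3.15561992e-04] [0.25536064 0.51802624 0.04139461] [-2.74525389  1.70190819  7.95315984]
```

Request:
servo_tool --plan '[[[1,0,0,0,0,0,0.5],[1,0,0,0,0,0,0.5],[1,0,0,0,0,0,0.3],[1,0,0,0,0,0,0],[1,0,0,0,0,0,0]]]'

```text
t: 43.48
ee_pos: [586.2, -73.7, 174.6]
orientation: [-2.02, -2.406, -0.0]
ft_force: [-2.8, 2.0, 8.8]
width: 14.6
grasp_force: 30.0
```

```bash
python3 - <<'E'
from h import *
o=readout.get_obs();print(o["orientation"],o["moment"],o["ft_force"])
E
```

```text
[-2.01964267e+00 -2.40597544e+00 -2.19249294e-04] [0.23174701 0.62567007 0.08949233] [-2.7532076   1.95469651  8.77366766]
```

Request:
servo_tool --plan '[[[1,0,0,0,0,0,0.3],[1,0,0,0,0,0,0.3],[1,0,0,0,0,0,0],[1,0,0,0,0,0,0]]]'

```text
t: 43.82
ee_pos: [586.2, -73.7, 174.6]
orientation: [-1.956, -2.458, -0.0]
ft_force: [-3.2, 0.8, 7.4]
width: 14.9
grasp_force: 30.0
```

```bash
python3 - <<'E'
from h import *
o=readout.get_obs();print(o["orientation"],o["moment"],o["ft_force"])
E
```

```text
[-1.95608323e+00 -2.45794891e+00 -2.52011291e-04] [0.26007963 0.60327651 0.02462238] [-3.19161438  0.77531442  7.41918066]
```

Request:
servo_tool --plan '[[[0,0,0,0,0,0,0],[0,0,0,0,0,0,0],[0,0,0,0,0,0,0],[0,0,0,0,0,0,0],[0,0,0,0.3,0,0,0]]]'

```text
t: 44.23
ee_pos: [585.0, -73.8, 184.1]
orientation: [-1.952, -2.457, 0.003]
ft_force: [-0.5, 0.2, -0.5]
width: 42.6
grasp_force: 0.0
```

Request:
servo_tool --plan '[[[0,0,0,0.6,0,0,0],[0,0,0,0.8,0,0,0],[0,-0.4,-0.6,0.4,0,0,0],[0,-0.5,-0.8,0,0,0,0],[0,-0.5,-0.8,0,0,0,0]]]'

```text
t: 44.65
ee_pos: [530.6, -162.5, 260.3]
orientation: [1.949, 2.459, 0.002]
ft_force: [0.6, -1.0, -0.5]
width: 43.7
grasp_force: 0.0
```

Request:
servo_tool --plan '[[[0,-0.5,-0.8,0,0,0,0],[0,-0.5,-0.8,0,0,0,0],[0,-0.5,-0.8,0,0,0,0],[0,0,0,0,0,0,0],[0,0,0,0,0,0,0]]]'

```text
t: 45.07
ee_pos: [469.5, -259.5, 258.7]
orientation: [1.958, 2.456, 0.0]
ft_force: [0.5, 1.3, 0.4]
width: 43.5
grasp_force: 0.0
```

```bash
python3 - <<'E'
from h import *
t=grab("top");s=grab("side");cv2.imwrite("pics/t10.png",t);cv2.imwrite("pics/s10.png",s)
cv2.imwrite("pics/m10.png",cv2.convertScaleAbs(np.hstack([crop(t,285,210,40,5),crop(s,270,215,40,5)]),alpha=1.6))
o=readout.get_obs();print(o["ee_pos"],o["width"])
c,h=up(t,285,210,40);H,S,V=[h[:,:,i].astype(int) for i in range(3)]
m=(((H<6)|(H>172))&(S>110)&(V>80)).astype(np.uint8)*255
cs=cv2.findContours(m,0,1)[0];k=max(cs,key=cv2.contourArea);p=k[:,0].mean(0)/4+np.array([245,170]);b=ray("top",p,95);print(p,b,np.degrees(np.arctan2(b[1]+73.8,b[0]-584.5))-5.3)
E
```

```text
[ 470.65486567 -257.72378887  258.39750834] 44.204153736220405
[283.75       217.63541667] [577.56097032  -7.54253923  95.        ] 90.67869368566028
```

View pics/m10.png

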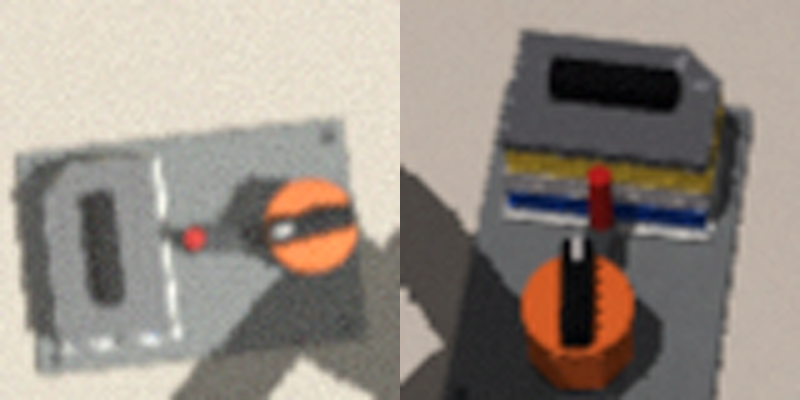

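The gate is shut at about 90.7°, the red bar at crop (195,238) stands beside the stack, the hub is down and the lid is flush.

```bash
python3 -c "
from workcell import close_job
print(close_job())"
```

```text
the job is handed in; nothing more can be done
None
```

The three plates on the bench (blue, white, yellow; no green one was there) are stacked on the nest with the lid on top, the hub is down over its key, and the gate is shut at about 1.58 rad. The job is handed in at about 45 s of 210 s; no verdict came back.

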